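# Load and close an illuminated letter

### The job

Clear the wooden offcut out of the letter shell into the scrap bin and put every LED driver from the bench into the shell, none on top of another. Then set the white face on the shell so that it sits flush on the rim all round, swing the clamp fully down onto it, and only then press the pin setter's plunger right down to its stop for a moment and let it spring back. Leave the finished letters and the squeegee where they are.

Things in the scene. Friction and masses are not known exactly. Their poses are not given: they have to be found in the camera images.
- jig: Fixed plywood board, 300 x 265 x 15 mm, that carries the letter shell, clamp and pin setter. Origin on the bench surface under the centre of the shell; x points from the robot's side to the clamp's side, z up. The board reaches from -125 to +175 mm in x and from -165 to +100 mm in y.
- shell_floor (a point): Centre of the inner floor of the letter shell: a fixed, open-topped rectangular sheet-metal tray, dark grey with white floor, inside 190 mm along x by 170 mm along y and 52 mm deep, walls 4 mm. Axes as the jig's. 18 mm above the bench.
- shell_rim (a point): Centre of the shell's mouth at the height of its rim (70 mm above the bench), axes as the jig's.
- driver0: LED driver: bare aluminium block 70 x 36 x 30 mm (x, y, z) with white ends and thin dark grooves, 150 g, lying on the bench; two to four of them are there (None if absent). Origin: centre of its underside as it starts (15 mm below its middle), x along its length.
- driver1: LED driver: bare aluminium block 70 x 36 x 30 mm (x, y, z) with white ends and thin dark grooves, 150 g, lying on the bench; two to four of them are there (None if absent). Origin: centre of its underside as it starts (15 mm below its middle), x along its length.
- driver2: LED driver: bare aluminium block 70 x 36 x 30 mm (x, y, z) with white ends and thin dark grooves, 150 g, lying on the bench; two to four of them are there (None if absent). Origin: centre of its underside as it starts (15 mm below its middle), x along its length.
- driver3: LED driver: bare aluminium block 70 x 36 x 30 mm (x, y, z) with white ends and thin dark grooves, 150 g, lying on the bench; two to four of them are there (None if absent). Origin: centre of its underside as it starts (15 mm below its middle), x along its length.
- offcut: Bar of pale wood 120 x 30 x 24 mm (x, y, z) left lying in the shell. Origin: centre of its underside, x along its length.
- scrapbin: Fixed open cardboard box 150 x 200 mm (x, y), 70 mm high, walls 4 mm: the scrap bin. Origin: centre of its underside.
- scrapbin_in (a point): Centre of the inner floor of the scrap bin, axes as the bin's.
- face: White acrylic face, the shell's loose lid: plate 206 x 186 x 5 mm (x, y, z) over a locating frame 178 x 158 mm, 12 mm deep, that drops inside the shell's mouth with 6 mm to spare all round, either way round. Origin: centre of the frame's underside, on the bench at the start; plate underside 12 mm above it. Seated: plate on the rim, origin 12 mm below rim height. 250 g.
- lifter_bar (a point): Centre of the grip bar of the black suction lifter that stands on the middle of the face: bar 70 x 20 x 20 mm along the face's x, centre 56 mm above the face's origin, 39 mm above the plate's top, on a stem 24 mm thick over a rubber cup 60 mm in diameter.
- clamp (a joint): Hold-down clamp hinged at the +x end of the jig: angle in rad, 0 when its rubber foot lies on the seated face (arm level, pointing to -x over the shell), about 1.6 to 1.85 at the start (arm up); stiff enough to stay where left, and takes about 2 N at its cross-bar.
- clamp_bar (a point): Centre of the clamp's round rubber cross-bar (64 mm along the jig's y, 16 mm diameter) at the free end of its arm, 80 mm from the hinge axis. The arm is 14 mm wide and 10 mm thick; the foot is 52 mm from the hinge axis.
- clamp_hinge (a point): Point on the clamp's hinge axis (along the jig's y), 140 mm from the shell's centre in x, 92 mm above the bench, axes as the jig's.
- plunger (a joint): Spring plunger of the pin setter, on the jig's -y side: travel in m, 0 up, 0.018 fully down at its stop; takes 3 N to start and 10 N at the stop, springs back.
- plunger_top (a point): Centre of the top of the plunger's round black head (42 mm diameter), 125 mm above the bench when up; it moves with the head.
- taperoll: Bystander: brown tape core, ring 76 mm in diameter and 24 mm high, among the drivers. Origin: centre of its underside.
- letter_l: Bystander: finished small dark grey letter in the shape of an L, 120 x 120 x 50 mm. Origin: middle of its square outline, on the bench.
- letter_o: Bystander: small round dark grey letter shell, 110 mm in diameter, 50 mm high. Origin: centre of its underside.
- squeegee: Bystander: flat blue squeegee, 70 x 100 x 10 mm. Origin: centre of its underside.

How it is judged:
By the outcome, as a careful person would: the job done as asked, in the order asked, and still so for the second after the job is handed in, with the robot touching nothing.
Of driver0, driver1, driver2, driver3 only 2 to 4 are there at a start; the rules pass over those that are not, and their reading is None.
At some moment in a run one of driver0, driver1, driver2, driver3 may be knocked a few centimetres aside while the robot is not near it.
Once in a run the grip may slacken for a moment while it holds something.
It also fails if it takes over 210 s, if anything falls off the work surface, if the arm or the gripper's body presses on something with over 40 N, if the wrist force passes 120 N, or if a joint passes its speed limit or range.

### The arm

A 6-joint arm with a two-finger parallel gripper is mounted at the origin on the work surface. World frame = base frame: x ahead of the robot, y to its left, z up, the work surface at z = 0. Lengths are in mm, angles in degrees, forces in N, time in s.
With the tool pointing down it reaches from about 300 to 850 mm from the base axis. Payload 4.2 kg.
Tool frame: the origin (TCP) lies at the very end of the fingers, on their centre line; the grasp point (between the pads) lies 19 mm behind it; z points along the fingers, y is the line along which they close (so a half turn about z gives the same grasp; the last joint's range is limited). The gripper opens to 91 mm and grips with 3 to 60 N. Pads are 32 mm wide; open, the fingers measure 118 mm over their backs; the gripper's body (76 mm by 178 mm) begins 60 mm behind the grasp point.
Start: joints at [63.14, 18.312, 89.639, -0, 72.044, -1.146], TCP at [249.488, 518.072, 213.976] pointing down, gripper open.
Joint ranges: [-177.97, 177.97], [-48.28, 115.42], [12.27, 149.76], [-77.06, 257.06], [2.81, 150.46], [-146.56, 146.56]. Speed limits (degrees/s): [147.25, 147.25, 180, 180, 180, 180].

### API

Orientations are given as [roll, pitch, yaw] about the fixed x, y, z axes, in that order (R = Rz(yaw) Ry(pitch) Rx(roll)).
In Python, from workcell import env, grab_frame gives the robot as it stands. The module is installed in compiled form; this text tells all that it offers.
- The arm moves only by the tool move_arm, never from a script. Its argument "plan" is a list of rows, each an object of numbers: "tx", "ty", "tz": the shift along the tool's x, y, z in cm; "wx", "wy", "wz": the turn, a rotation vector about the tool's x, y, z in rad. In form: [{"tx": .., "ty": .., "tz": .., "wx": .., "wy": .., "wz": ..}, ...]. A call has 1 to 12 rows; each row shifts and turns the commanded pose from where the row before left it, along the tool's axes as they then stand; what a row does not reach is not made up. A row lasts 1/12 s, in which the tool goes at most 41.7 mm and 7.16 degrees, less where a joint would pass 70% of its speed; a pose out of reach is approached as far as the arm can. A call is refused whole if a number of a shift passes 4.17 or a number of a turn 0.125, either way. A call with a gripper value outside its range is refused whole. "gripper" is the finger opening in cm, from 0 to 9.12, set as the call begins (left out, the last holds). The fingers move at their own pace and stop on an object; "force" is the grip in N (left out, the last holds). Time passes only in rows, so rows that do not move let the fingers close. It gives the time, the measured TCP pose, the force, the opening and the grip force at its end, in the units of the state.
- env.state(): the state, without advancing time (a new reading comes with each control period).
- grab_frame(name): name is "scene" or "top" or "wrist"; returns a dict with "color" (400x640x3 uint8, red, green, blue), "vfov" (degrees; the focal length in pixels is half the picture's height over the tangent of half this angle, whatever the lens; pixels are square), "cx", "cy" (the principal point, pixels), "k1" (the pictures are not rectified: a ray, as slopes to the right and down, at radius r is drawn at 1 + k1 r^2 times it, then the intrinsics apply), "view" (4x4, takes a point from world to camera coordinates). Camera axes: x right, y up, looking along -z (the intrinsics and any distortion apply to the point x, -y, -z); pixel columns grow to the right and rows downward; lengths in mm; the calibration is good to about 2 mm. A picture is of the moment at which its call begins. There is no depth.
- env.job_done(): hands the job in; it is judged then, once.
The state is a dict: "time_s": time; "qpos": joint angles; "qvel": joint speeds; "effort": joint torques, N m; "ee_pos": TCP position; "ee_rot": TCP orientation; "force": force on the tool from outside, world axes, zero at the start; "torque": the same for the moment, N m; "gripper_width": finger opening in mm; "gripper_force": force on a finger pad.
Only numpy, scipy, OpenCV 4.12 (cv2) and the standard library are available. Lean on these libraries where they do the work, as an engineer would, in place of code of your own. Each camera call takes 0.05 s, during which the arm holds its last target. There are 200 camera calls.

## Working session

There is one attempt and no reset: what is moved stays moved. The work goes in short steps, Python scripts to look and compute and a tool call to move; the robot and the scene stay as the last step left them, time stands still between calls to the robot, and variables do not carry over. Pictures are saved under pics/ and viewed, at most 14 in all, crops included, and the job is handed in when it is done.

Besides the shell and the picture viewer there is one more tool, called as a command line: name --argument value ..., lists and objects as JSON in quotes. move_arm: Moves the arm, as the interface text tells. Its arguments: {"type":"object","properties":{"plan":{"type":"array","items":{"type":"object","properties":{"tx":{"type":"number"},"ty":{"type":"number"},"tz":{"type":"number"},"wx":{"type":"number"},"wy":{"type":"number"},"wz":{"type":"number"}}}},"gripper":{"type":"number"},"force":{"type":"number"}},"required":["plan"]}

```bash
mkdir -p pics; cat > h.py <<'E'
import numpy as np, cv2, sys
from workcell import env, grab_frame
def snap(n,fn):
    f=grab_frame(n); cv2.imwrite('pics/'+fn+'.png',cv2.cvtColor(f['color'],cv2.COLOR_RGB2BGR))
    np.save('pics/'+fn+'.npy',{k:v for k,v in f.items()},allow_pickle=True); return f
def load(fn): return np.load('pics/'+fn+'.npy',allow_pickle=True).item()
def ray(f,u,v):
    h=f['color'].shape[0]; F=h/2/np.tan(np.radians(f['vfov'])/2)
    d=np.array([(u-f['cx'])/F,(v-f['cy'])/F]); p=d.copy()
    for _ in range(30): p=d/(1+f['k1']*(p@p))
    V=np.array(f['view']); R=V[:3,:3]; c=-R.T@V[:3,3]
    return c,R.T@np.array([p[0],-p[1],-1])
def at(f,u,v,z):
    c,d=ray(f,u,v); return (c+d*(z-c[2])/d[2]).round(1)
def proj(f,P):
    h=f['color'].shape[0]; F=h/2/np.tan(np.radians(f['vfov'])/2)
    V=np.array(f['view']); q=V[:3,:3]@np.array(P,float)+V[:3,3]
    s=np.array([q[0],-q[1]])/-q[2]; s=s*(1+f['k1']*(s@s))
    return s*F+[f['cx'],f['cy']]
E
python3 - <<'E'
from h import *
for n in('scene','top'):
    f=snap(n,n+'0'); print(n,f['vfov'],f['cx'],f['cy'],f['k1'],np.array(f['view']).round(2).tolist())
print(env.state())
E
```

```text
scene 43.89968695387564 319.4876021777751 200.83306320061592 -0.13655206259001706 [[-0.79, 0.61, 0.02, 432.89], [-0.37, -0.49, 0.79, 167.17], [0.49, 0.62, 0.62, -1735.02], [0.0, 0.0, 0.0, 1.0]]
top 48.829321425764526 322.72952991463217 204.76900270937085 -0.11636710217452535 [[0.02, -1.0, -0.01, 35.91], [1.0, 0.02, 0.09, -620.6], [-0.09, -0.02, 1.0, -1318.55], [0.0, 0.0, 0.0, 1.0]]
{'time_s': 0.1, 'qpos': array([ 6.31402031e+01,  1.83458410e+01,  8.96986141e+01, -2.07630645e-03,
        7.20447336e+01, -1.14595402e+00]), 'qvel': array([-0.01419757, -0.01764599, -0.17906284, -0.06611378,  0.01701245,
       -0.04330066]), 'effort': array([ 1.06251449e-03, -4.13334131e+01, -2.32510060e+01,  7.31025031e-02,
        4.22676257e-02, -7.37178357e-05]), 'ee_pos': array([249.2846227 , 517.65016507, 213.23122068]), 'ee_rot': array([-1.79910790e+02,  1.90075292e-04,  1.54286799e+02]), 'force': array([-0.16443036, -0.01602991, -0.13733111]), 'torque': array([-0.00714971, -0.00622047, -0.03081032]), 'gripper_force': 0.0, 'gripper_width': 91.64280515894039}
```

View pics/top0.png

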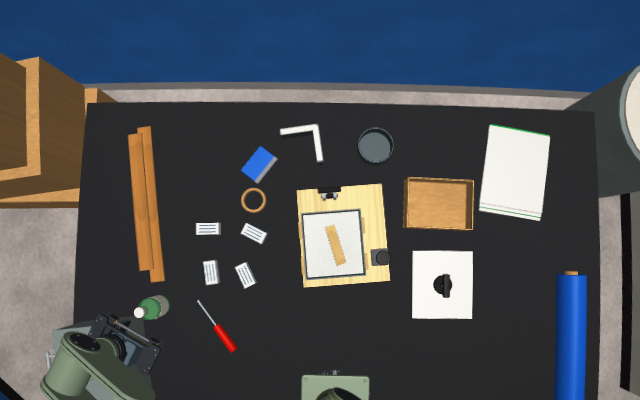

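View pics/scene0.png

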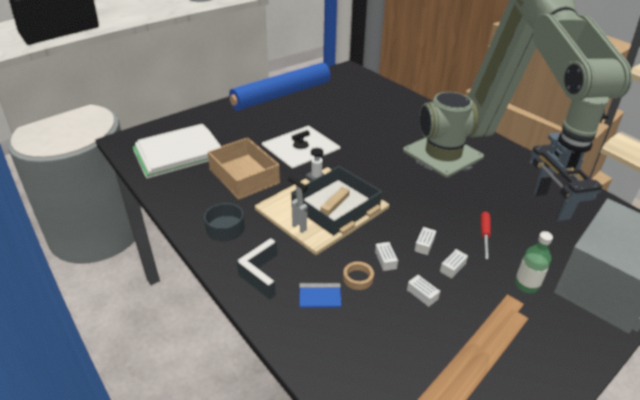

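The top view shows four drivers near (208,229), (254,233), (211,272) and (245,275). The jig and shell are at (335,243) with the offcut at (335,245), the bin at (439,204), the face at (443,285) and the plunger at (380,257). The scene view agrees with this.

```bash
python3 - <<'E'
import cv2
a=cv2.imread('pics/top0.png')
cv2.imwrite('pics/c1.png',cv2.resize(a[180:310,285:485],None,fx=4,fy=4,interpolation=cv2.INTER_CUBIC))
cv2.imwrite('pics/c2.png',cv2.resize(a[180:300,180:300],None,fx=5,fy=5,interpolation=cv2.INTER_CUBIC))
E
```

```text
(no output)
```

View pics/c1.png

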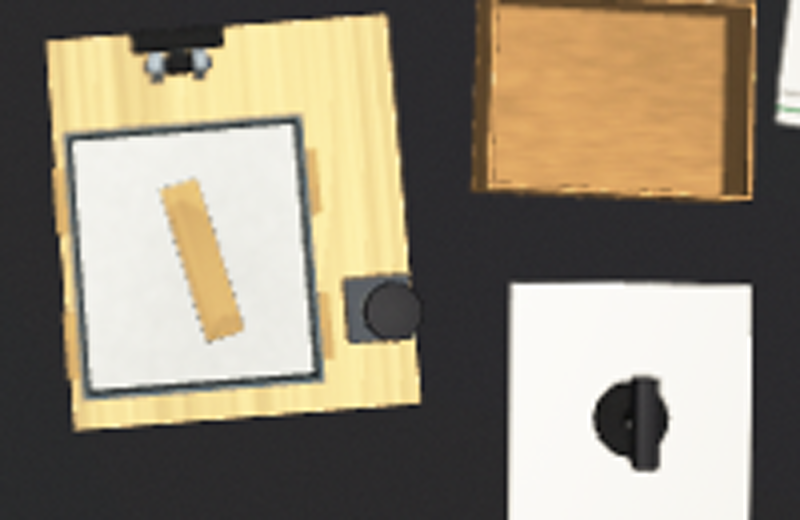

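View pics/c2.png

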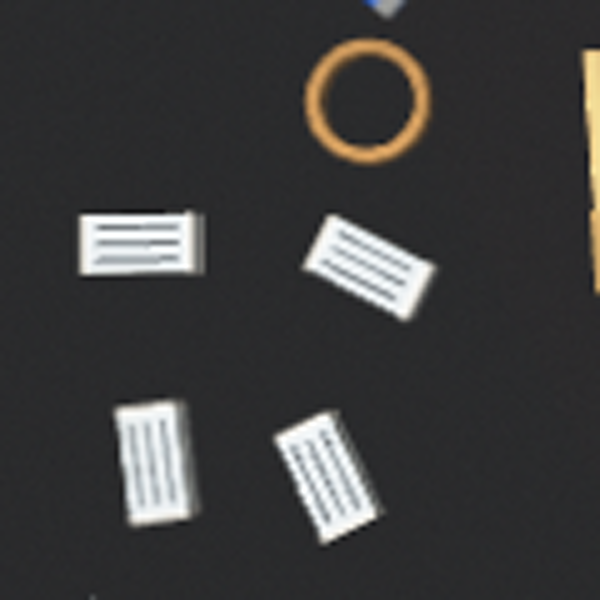

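c1 shows the shell rim corners at (66,133), (301,116), (324,379) and (88,397), and the offcut from (180,183) to (226,336). c2 shows the four drivers clearly.

```bash
python3 - <<'E'
from h import *
f=load('top0')
def g(name,pts,z,s,o):
    P=np.array([at(f,(x+.5)/s-.5+o[0],(y+.5)/s-.5+o[1],z) for x,y in pts])[:,:2]
    (c,wh,a)=cv2.minAreaRect(P.astype(np.float32))
    e=P[1]-P[0]; e2=P[2]-P[1]
    print(name,'c',P.mean(0).round(1),'lens',np.linalg.norm(e).round(1),np.linalg.norm(e2).round(1),'ang01',np.degrees(np.arctan2(e[1],e[0])).round(1),'ang12',np.degrees(np.arctan2(e2[1],e2[0])).round(1))
o1=(285,180);o2=(180,180)
g('shell',[(66,133),(301,116),(324,379),(88,397)],70,4,o1)
g('jig',[(46,40),(387,14),(420,403),(75,431)],15,4,o1)
g('offcut',[(161,188),(198,179),(243,329),(209,342)],42,4,o1)
g('bin',[(474,0),(755,2),(752,200),(473,191)],70,4,o1)
g('face',[(413,251),(473,251),(473,319),(412,319)],17,1,(0,0))
g('bar',[(632,377),(660,377),(660,470),(632,470)],64,4,o1)
g('plg',[(363,283),(420,283),(420,340),(363,340)],125,4,o1)
g('A',[(80,214),(195,212),(195,272),(80,274)],30,5,o2)
g('B',[(332,214),(437,264),(408,319),(303,268)],30,5,o2)
g('C',[(115,407),(178,401),(190,517),(129,524)],30,5,o2)
g('D',[(275,436),(334,411),(380,515),(322,543)],30,5,o2)
g('tape',[(305,38),(432,38),(432,163),(305,163)],24,5,o2)
a=cv2.imread('pics/top0.png')
E
```

```text
shell c [502.2  13.8] lens 174.2 193.7 ang01 -84.8 ang12 -174.2
jig c [529.6 -14.9] lens 265.1 299.8 ang01 -84.5 ang12 -174.6
offcut c [499.7   7.5] lens 28.6 117.3 ang01 -75.2 ang12 -162.3
bin c [ 624.5 -296.4] lens 213.0 148.8 ang01 -89.2 ang12 178.5
face c [ 381.3 -324.9] lens 187.1 208.2 ang01 -89.3 ang12 -179.7
bar c [ 384. -322.] lens 21.0 68.4 ang01 -89.5 ang12 -179.6
plg c [ 465.6 -124.5] lens 40.2 39.9 ang01 -89.1 ang12 -179.4
A c [540.7 401.8] lens 72.2 36.7 ang01 -87.9 ang12 -177.8
B c [529.7 257. ] lens 71.7 37.8 ang01 -114.0 ang12 153.8
C c [407.1 387.2] lens 39.5 70.9 ang01 -83.0 ang12 -172.1
D c [401.8 279. ] lens 39.3 68.9 ang01 -65.8 ang12 -154.3
tape c [632.  262.3] lens 79.1 77.3 ang01 -89.1 ang12 -178.1
```

```bash
cat >> h.py <<'E'
def go(x,y,z,yaw,st=None):
    """turn first (rad about tool z), then shift (cm, tool axes at the new yaw)"""
    st=st or env.state(); p=st['ee_pos']; r=st['ee_rot']
    y0=r[2]; w=-np.radians((yaw-y0+180)%360-180); a=np.radians(yaw)
    d=(np.array([x,y,z])-p)/10; d0=d
    tx=d[0]*np.cos(a)+d[1]*np.sin(a); ty=d[0]*np.sin(a)-d[1]*np.cos(a)
    print('from',p.round(1),r.round(1),'wz',round(w,3),'tx ty tz',round(tx,2),round(ty,2),round(-d[2],2))
E
python3 -c "
from h import *
go(499.7,7.5,200,16.7)"
```

```text
from [249.3 517.7 213.2] [-179.9    0.   154.3] wz 2.401 tx ty tz 9.33 56.06 1.32
```

move_arm --plan '[{"wz": 0.12},{"wz": 0.12},{"wz": 0.12},{"wz": 0.12},{"wz": 0.12},{"wz": 0.12},{"wz": 0.12},{"wz": 0.12},{"wz": 0.12},{"wz": 0.12}]'

```text
schema error: expected keys tx, ty, tz, wx, wy, wz
```

move_arm --plan '[{"wz": 0.12},{"wz": 0.12},{"wz": 0.12},{"wz": 0.12},{"wz": 0.12},{"wz": 0.12},{"wz": 0.12},{"wz": 0.12},{"wz": 0.12},{"wz": 0.12}]'

```text
schema error: expected keys tx, ty, tz, wx, wy, wz
```

```bash
cat >> h.py <<'E'
def rows(x,y,z,yaw,n,frm=None):
    """straight line in n rows with even turn; rounded; prints tool-axis numbers"""
    if frm is None: st=env.state(); frm=[*st['ee_pos'],st['ee_rot'][2]]
    p=np.array(frm[:3],float); a=frm[3]; s=((yaw-a+180)%360-180)/n; T=np.array([x,y,z],float)
    for i in range(n):
        d=(T-p)/(n-i)/10; c,q=np.cos(np.radians(a)),np.sin(np.radians(a))
        t=np.round([d[0]*c+d[1]*q,d[0]*q-d[1]*c,-d[2]],1 if i<n-1 else 2); w=round(-np.radians(s),3)
        print(*t,'w',w)
        p+=10*np.array([t[0]*c+t[1]*q,t[0]*q-t[1]*c,-t[2]]); a-=np.degrees(w)
    print('end',p.round(1),round(a,1)); return [*p,a]
E
python3 -c "
from h import *
rows(499.7,7.5,200,16.7,20)"
```

```text
-2.2 -1.8 0.1 w 0.12
-2.4 -1.5 0.1 w 0.12
-2.6 -1.2 0.1 w 0.12
-2.7 -0.8 0.1 w 0.12
-2.8 -0.5 0.1 w 0.12
-2.8 -0.2 0.1 w 0.12
-2.8 0.2 0.1 w 0.12
-2.8 0.5 0.0 w 0.12
-2.7 0.8 0.1 w 0.12
-2.6 1.1 0.0 w 0.12
-2.5 1.5 0.1 w 0.12
-2.3 1.7 0.0 w 0.12
-2.0 2.0 0.1 w 0.12
-1.8 2.2 0.0 w 0.12
-1.5 2.4 0.1 w 0.12
-1.2 2.6 0.0 w 0.12
-0.9 2.7 0.1 w 0.12
-0.5 2.8 0.0 w 0.12
-0.2 2.8 0.1 w 0.12
0.15 2.9 0.02 w 0.12
end [499.7   7.5 200. ] 16.8
```

move_arm --plan '[{"tx": -2.2,"ty": -1.8,"tz": 0.1,"wx": 0,"wy": 0,"wz": 0.12},{"tx": -2.4,"ty": -1.5,"tz": 0.1,"wx": 0,"wy": 0,"wz": 0.12},{"tx": -2.6,"ty": -1.2,"tz": 0.1,"wx": 0,"wy": 0,"wz": 0.12},{"tx": -2.7,"ty": -0.8,"tz": 0.1,"wx": 0,"wy": 0,"wz": 0.12},{"tx": -2.8,"ty": -0.5,"tz": 0.1,"wx": 0,"wy": 0,"wz": 0.12},{"tx": -2.8,"ty": -0.2,"tz": 0.1,"wx": 0,"wy": 0,"wz": 0.12},{"tx": -2.8,"ty": 0.2,"tz": 0.1,"wx": 0,"wy": 0,"wz": 0.12},{"tx": -2.8,"ty": 0.5,"tz": 0,"wx": 0,"wy": 0,"wz": 0.12},{"tx": -2.7,"ty": 0.8,"tz": 0.1,"wx": 0,"wy": 0,"wz": 0.12},{"tx": -2.6,"ty": 1.1,"tz": 0,"wx": 0,"wy": 0,"wz": 0.12},{"tx": -2.5,"ty": 1.5,"tz": 0.1,"wx": 0,"wy": 0,"wz": 0.12},{"tx": -2.3,"ty": 1.7,"tz": 0,"wx": 0,"wy": 0,"wz": 0.12}]'

```text
time_s: 1.1
ee_pos: [398.9, 210.4, 204.6]
ee_rot: [-180.0, 0.0, 71.4]
force: [-0.4, -0.3, -0.1]
gripper_width: 91.1
gripper_force: 0.0
```

move_arm --plan '[{"tx": -2.0,"ty": 2.0,"tz": 0.1,"wx": 0,"wy": 0,"wz": 0.12},{"tx": -1.8,"ty": 2.2,"tz": 0,"wx": 0,"wy": 0,"wz": 0.12},{"tx": -1.5,"ty": 2.4,"tz": 0.1,"wx": 0,"wy": 0,"wz": 0.12},{"tx": -1.2,"ty": 2.6,"tz": 0,"wx": 0,"wy": 0,"wz": 0.12},{"tx": -0.9,"ty": 2.7,"tz": 0.1,"wx": 0,"wy": 0,"wz": 0.12},{"tx": -0.5,"ty": 2.8,"tz": 0,"wx": 0,"wy": 0,"wz": 0.12},{"tx": -0.2,"ty": 2.8,"tz": 0.1,"wx": 0,"wy": 0,"wz": 0.12},{"tx": 0.15,"ty": 2.9,"tz": 0,"wx": 0,"wy": 0,"wz": 0.12},{"tx": 0,"ty": 0,"tz": 0,"wx": 0,"wy": 0,"wz": 0}]'

```text
time_s: 1.85
ee_pos: [501.9, 4.1, 200.5]
ee_rot: [179.9, -0.0, 16.4]
force: [-0.1, 1.0, -0.3]
gripper_width: 91.2
gripper_force: 0.0
```

```bash
python3 - <<'E'
from h import *
f=snap('wrist','w1'); go(499.7,7.5,22,16.7)
print(np.array(f['view']).round(2).tolist())
E
```

```text
from [500.5   6.1 200.4] [-180.     0.    16.6] wz -0.002 tx ty tz -0.04 -0.16 17.84
[[0.28, -0.96, 0.0, -139.2], [0.93, 0.27, -0.26, -438.54], [0.25, 0.08, 0.96, -505.07], [0.0, 0.0, 0.0, 1.0]]
```

View pics/w1.png

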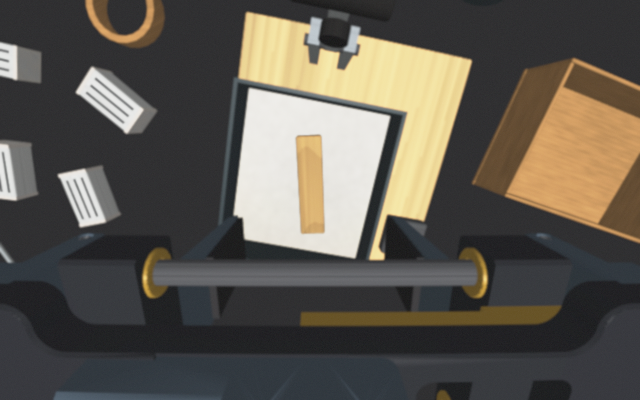

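The wrist view shows the offcut's top corners at (297,136), (320,135), (324,231) and (302,232), and the shell's far rim corners at (236,80) and (406,113).

```bash
python3 - <<'E'
from h import *
f=load('w1')
P=np.array([at(f,u,v,42) for u,v in [(297,136),(320,135),(324,231),(302,232)]]); print(P, P.mean(0))
e=P[0]+P[1]-P[2]-P[3]; print(np.degrees(np.arctan2(e[1],e[0])))
print(at(f,235,79,70),at(f,406,113,70))
a=np.radians(5.5)
for s in(1,-1): print(np.array([501.9,14.4])+[99*np.cos(a)-s*89*np.sin(a),99*np.sin(a)+s*89*np.cos(a)])
E
```

```text
[[552.5  38.   42. ]
 [560.9  13.2  42. ]
 [450.4 -25.   42. ]
 [441.5   0.9  42. ]] [501.325   6.775  42.   ]
18.77571451278386
[590.4 110.9  70. ] [608.  -64.1  70. ]
[591.91395166 112.47899115]
[608.97449561 -64.70153216]
```

move_arm --plan '[{"tx": 0,"ty": 0,"tz": 3.2,"wx": 0,"wy": 0,"wz": -0.02},{"tx": 0,"ty": 0,"tz": 3.2,"wx": 0,"wy": 0,"wz": 0},{"tx": 0,"ty": 0,"tz": 3.2,"wx": 0,"wy": 0,"wz": 0},{"tx": 0,"ty": 0,"tz": 3.2,"wx": 0,"wy": 0,"wz": 0},{"tx": 0,"ty": 0,"tz": 3.0,"wx": 0,"wy": 0,"wz": 0},{"tx": 0,"ty": 0,"tz": 1.2,"wx": 0,"wy": 0,"wz": 0},{"tx": 0,"ty": 0,"tz": 0.7,"wx": 0,"wy": 0,"wz": 0},{"tx": 0,"ty": 0,"tz": 0,"wx": 0,"wy": 0,"wz": 0}]'

```text
time_s: 2.57
ee_pos: [498.6, 8.6, 22.6]
ee_rot: [-179.9, 0.2, 18.0]
force: [0.4, 1.1, 0.2]
gripper_width: 91.2
gripper_force: 0.0
```

move_arm --gripper 1.5 --force 40 --plan '[{"tx": 0,"ty": 0,"tz": 0,"wx": 0,"wy": 0,"wz": 0},{"tx": 0,"ty": 0,"tz": 0,"wx": 0,"wy": 0,"wz": 0},{"tx": 0,"ty": 0,"tz": 0,"wx": 0,"wy": 0,"wz": 0},{"tx": 0,"ty": 0,"tz": 0,"wx": 0,"wy": 0,"wz": 0},{"tx": 0,"ty": 0,"tz": 0,"wx": 0,"wy": 0,"wz": 0},{"tx": 0,"ty": 0,"tz": 0,"wx": 0,"wy": 0,"wz": 0},{"tx": 0,"ty": 0,"tz": 0,"wx": 0,"wy": 0,"wz": 0},{"tx": 0,"ty": 0,"tz": 0,"wx": 0,"wy": 0,"wz": 0}]'

```text
time_s: 3.23
ee_pos: [500.0, 7.9, 24.1]
ee_rot: [180.0, -0.0, 17.9]
force: [0.2, 0.3, -0.3]
gripper_width: 40.8
gripper_force: 0.0
```

```bash
python3 - <<'E'
from h import *
s=env.state(); p=s['ee_pos']; q=rows(p[0],p[1],p[2]+160,s['ee_rot'][2],5)
rows(624.5,-296.4,p[2]+160,90,12,q); 
E
```

```text
0.0 0.0 -3.2 w -0.0
0.0 0.0 -3.2 w -0.0
0.0 0.0 -3.2 w -0.0
0.0 0.0 -3.2 w -0.0
0.0 0.0 -3.2 w -0.0
end [500.    7.9 184.1] 17.9
0.2 2.7 -0.0 w -0.105
-0.1 2.7 -0.0 w -0.105
-0.4 2.7 -0.0 w -0.105
-0.6 2.7 -0.0 w -0.105
-0.9 2.6 -0.0 w -0.105
-1.2 2.5 -0.0 w -0.105
-1.4 2.3 -0.0 w -0.105
-1.7 2.2 -0.0 w -0.105
-1.9 2.0 -0.0 w -0.105
-2.1 1.8 -0.0 w -0.105
-2.3 1.5 -0.0 w -0.105
-2.4 1.25 -0.0 w -0.105
end [ 624.5 -296.4  184.1] 90.1
```

move_arm --plan '[{"tx": 0,"ty": 0,"tz": 0,"wx": 0,"wy": 0,"wz": 0},{"tx": 0,"ty": 0,"tz": 0,"wx": 0,"wy": 0,"wz": 0},{"tx": 0,"ty": 0,"tz": 0,"wx": 0,"wy": 0,"wz": 0},{"tx": 0,"ty": 0,"tz": 0,"wx": 0,"wy": 0,"wz": 0},{"tx": 0,"ty": 0,"tz": 0,"wx": 0,"wy": 0,"wz": 0},{"tx": 0,"ty": 0,"tz": -2.0,"wx": 0,"wy": 0,"wz": 0},{"tx": 0,"ty": 0,"tz": -3.0,"wx": 0,"wy": 0,"wz": 0},{"tx": 0,"ty": 0,"tz": -4.0,"wx": 0,"wy": 0,"wz": 0},{"tx": 0,"ty": 0,"tz": -4.0,"wx": 0,"wy": 0,"wz": 0},{"tx": 0,"ty": 0,"tz": -3.0,"wx": 0,"wy": 0,"wz": 0}]'

```text
time_s: 4.07
ee_pos: [500.5, 7.9, 187.0]
ee_rot: [180.0, -0.2, 17.9]
force: [0.5, -0.1, -0.2]
gripper_width: 29.5
gripper_force: 40.0
```

move_arm --plan '[{"tx": 0.2,"ty": 2.7,"tz": 0,"wx": 0,"wy": 0,"wz": -0.105},{"tx": -0.1,"ty": 2.7,"tz": 0,"wx": 0,"wy": 0,"wz": -0.105},{"tx": -0.4,"ty": 2.7,"tz": 0,"wx": 0,"wy": 0,"wz": -0.105},{"tx": -0.6,"ty": 2.7,"tz": 0,"wx": 0,"wy": 0,"wz": -0.105},{"tx": -0.9,"ty": 2.6,"tz": 0,"wx": 0,"wy": 0,"wz": -0.105},{"tx": -1.2,"ty": 2.5,"tz": 0,"wx": 0,"wy": 0,"wz": -0.105},{"tx": -1.4,"ty": 2.3,"tz": 0,"wx": 0,"wy": 0,"wz": -0.105},{"tx": -1.7,"ty": 2.2,"tz": 0,"wx": 0,"wy": 0,"wz": -0.105},{"tx": -1.9,"ty": 2.0,"tz": 0,"wx": 0,"wy": 0,"wz": -0.105},{"tx": -2.1,"ty": 1.8,"tz": 0,"wx": 0,"wy": 0,"wz": -0.105},{"tx": -2.3,"ty": 1.5,"tz": 0,"wx": 0,"wy": 0,"wz": -0.105},{"tx": -2.4,"ty": 1.25,"tz": 0,"wx": 0,"wy": 0,"wz": -0.105}]'

```text
time_s: 5.07
ee_pos: [624.6, -297.6, 183.3]
ee_rot: [-180.0, -0.0, 90.4]
force: [-0.5, 0.1, -0.5]
gripper_width: 29.9
gripper_force: 40.0
```

```bash
python3 - <<'E'
from h import *
s=env.state(); print(s['gripper_width'],s['gripper_force'],s['force']); go(624.5,-296.4,35,90)
E
```

```text
29.94854593528928 39.95744347572327 [-0.49823702  0.13217775 -0.48565388]
from [ 624.6 -297.6  183.3] [-180.    -0.    90.4] wz 0.007 tx ty tz 0.12 -0.01 14.83
```

move_arm --plan '[{"tx": 0,"ty": 0,"tz": 3.2,"wx": 0,"wy": 0,"wz": 0},{"tx": 0,"ty": 0,"tz": 3.2,"wx": 0,"wy": 0,"wz": 0},{"tx": 0,"ty": 0,"tz": 3.2,"wx": 0,"wy": 0,"wz": 0},{"tx": 0,"ty": 0,"tz": 3.2,"wx": 0,"wy": 0,"wz": 0},{"tx": 0,"ty": 0,"tz": 1.8,"wx": 0,"wy": 0,"wz": 0},{"tx": 0,"ty": 0,"tz": 1.2,"wx": 0,"wy": 0,"wz": 0},{"tx": 0,"ty": 0,"tz": 0,"wx": 0,"wy": 0,"wz": 0}]'

```text
time_s: 5.65
ee_pos: [622.7, -295.4, 22.5]
ee_rot: [-179.7, -0.2, 90.1]
force: [0.3, -0.1, 0.3]
gripper_width: 29.8
gripper_force: 40.0
```

move_arm --gripper 6.5 --plan '[{"tx": 0,"ty": 0,"tz": 0,"wx": 0,"wy": 0,"wz": 0},{"tx": 0,"ty": 0,"tz": 0,"wx": 0,"wy": 0,"wz": 0},{"tx": 0,"ty": 0,"tz": 0,"wx": 0,"wy": 0,"wz": 0},{"tx": 0,"ty": 0,"tz": 0,"wx": 0,"wy": 0,"wz": 0},{"tx": 0,"ty": 0,"tz": 0,"wx": 0,"wy": 0,"wz": 0},{"tx": 0,"ty": 0,"tz": -2,"wx": 0,"wy": 0,"wz": 0},{"tx": 0,"ty": 0,"tz": -4,"wx": 0,"wy": 0,"wz": 0},{"tx": 0,"ty": 0,"tz": -4,"wx": 0,"wy": 0,"wz": 0},{"tx": 0,"ty": 0,"tz": -4,"wx": 0,"wy": 0,"wz": 0},{"tx": 0,"ty": 0,"tz": -3,"wx": 0,"wy": 0,"wz": 0}]'

```text
time_s: 6.48
ee_pos: [625.3, -296.7, 200.6]
ee_rot: [179.7, 0.1, 90.1]
force: [-0.0, -0.8, 0.9]
gripper_width: 64.9
gripper_force: 0.0
```

```bash
cat >> h.py <<'E'
def drv(fn,z=30):
    """bright, oblong blobs of driver size in the top picture's bench region -> x,y,long-axis angle"""
    f=snap('top',fn); g=f['color'].min(2)
    m=(g>95).astype(np.uint8); m[:,:180]=0; m[:,297:]=0; m[:195]=0; m[310:]=0
    n,l,s,c=cv2.connectedComponentsWithStats(m)
    for i in range(1,n):
        if s[i,4]<80: continue
        v,u=np.nonzero(l==i); P=np.array([at(f,a,b,z)[:2] for a,b in zip(u,v)],np.float32)
        C,wh,ang=cv2.minAreaRect(P)
        if wh[0]<wh[1]: ang+=90
        print(s[i,4],np.round(C,1),np.round(P.mean(0),1),np.round(wh,0),'ang',round((ang+90)%180-90,1))
    return f
E
python3 - <<'E'
from h import *
drv('top2'); s=env.state(); print(s['gripper_width'],s['ee_pos'])
E
```

```text
302 [541.1 399. ] [540.  398.7] [37. 75.] ang -88.1
310 [528.7 257.6] [529.  257.4] [74. 38.] ang 64.9
336 [407.3 385. ] [407.2 385.6] [74. 44.] ang 8.4
335 [402.2 279.1] [402.2 279.2] [73. 42.] ang 26.4
64.90647695529215 [ 627.86601459 -297.93341317  207.1322198 ]
```

```bash
python3 - <<'E'
from h import *
q=rows(529,257,120,65.3,18); rows(529,257,6,65.3,4,q)
E
```

```text
3.1 -0.5 0.5 w 0.024
3.1 -0.6 0.5 w 0.024
3.1 -0.7 0.5 w 0.024
3.0 -0.8 0.5 w 0.024
3.0 -0.8 0.5 w 0.024
3.0 -0.9 0.5 w 0.024
3.0 -1.0 0.5 w 0.024
2.9 -1.1 0.5 w 0.024
2.9 -1.1 0.5 w 0.024
2.9 -1.2 0.5 w 0.024
2.9 -1.3 0.5 w 0.024
2.8 -1.3 0.5 w 0.024
2.8 -1.4 0.5 w 0.024
2.8 -1.5 0.4 w 0.024
2.7 -1.5 0.5 w 0.024
2.7 -1.6 0.4 w 0.024
2.7 -1.6 0.5 w 0.024
2.57 -1.75 0.41 w 0.024
end [529. 257. 120.] 65.4
0.0 0.0 2.9 w 0.0
0.0 0.0 2.8 w 0.0
0.0 0.0 2.9 w 0.0
0.0 0.0 2.8 w 0.0
end [529. 257.   6.] 65.4
```

move_arm --plan '[{"tx": 3.1,"ty": -0.5,"tz": 0,"wx": 0,"wy": 0,"wz": 0.024},{"tx": 3.1,"ty": -0.6,"tz": 0,"wx": 0,"wy": 0,"wz": 0.024},{"tx": 3.1,"ty": -0.7,"tz": 0,"wx": 0,"wy": 0,"wz": 0.024},{"tx": 3.0,"ty": -0.8,"tz": 0,"wx": 0,"wy": 0,"wz": 0.024},{"tx": 3.0,"ty": -0.8,"tz": 0,"wx": 0,"wy": 0,"wz": 0.024},{"tx": 3.0,"ty": -0.9,"tz": 0,"wx": 0,"wy": 0,"wz": 0.024},{"tx": 3.0,"ty": -1.0,"tz": 0,"wx": 0,"wy": 0,"wz": 0.024},{"tx": 2.9,"ty": -1.1,"tz": 0,"wx": 0,"wy": 0,"wz": 0.024},{"tx": 2.9,"ty": -1.1,"tz": 0,"wx": 0,"wy": 0,"wz": 0.024},{"tx": 2.9,"ty": -1.2,"tz": 0,"wx": 0,"wy": 0,"wz": 0.024},{"tx": 2.9,"ty": -1.3,"tz": 0,"wx": 0,"wy": 0,"wz": 0.024},{"tx": 2.8,"ty": -1.3,"tz": 0,"wx": 0,"wy": 0,"wz": 0.024}]'

```text
time_s: 7.53
ee_pos: [557.8, 75.1, 196.4]
ee_rot: [180.0, -0.0, 73.5]
force: [0.8, -0.3, 0.1]
gripper_width: 65.2
gripper_force: 0.0
```

move_arm --plan '[{"tx": 2.8,"ty": -1.4,"tz": 1.4,"wx": 0,"wy": 0,"wz": 0.024},{"tx": 2.8,"ty": -1.5,"tz": 1.4,"wx": 0,"wy": 0,"wz": 0.024},{"tx": 2.7,"ty": -1.5,"tz": 1.4,"wx": 0,"wy": 0,"wz": 0.024},{"tx": 2.7,"ty": -1.6,"tz": 1.4,"wx": 0,"wy": 0,"wz": 0.024},{"tx": 2.7,"ty": -1.6,"tz": 1.4,"wx": 0,"wy": 0,"wz": 0.024},{"tx": 2.6,"ty": -1.75,"tz": 1.4,"wx": 0,"wy": 0,"wz": 0.024},{"tx": 0,"ty": 0,"tz": 0,"wx": 0,"wy": 0,"wz": 0},{"tx": 0,"ty": 0,"tz": 0,"wx": 0,"wy": 0,"wz": 0}]'

```text
time_s: 8.2
ee_pos: [524.8, 259.9, 111.3]
ee_rot: [-180.0, 0.1, 65.5]
force: [0.2, -0.8, -1.0]
gripper_width: 65.0
gripper_force: 0.0
```

```bash
python3 - <<'E'
from h import *
f=snap('wrist','w2'); go(529,257,6,65.3)
for P in [(529,257,30),(402,279,30),(407,387,30),(540,401,30)]: print(proj(f,P))
E
```

```text
from [525.6 259.  112. ] [180.    0.   65.5] wz 0.003 tx ty tz -0.04 0.4 10.6
[319.87071195 204.04346131]
[190.34699564 236.401973  ]
[131.86866046 129.60190839]
[259.32571961  42.99172063]
```

View pics/w2.png

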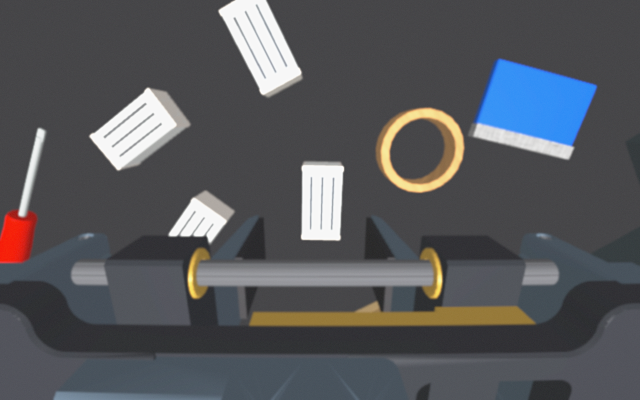

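The driver under the gripper is centred at (322,201), 2–3 px from my prediction and well aligned between the fingers.

move_arm --plan '[{"tx": 0.2,"ty": 0.6,"tz": 2.6,"wx": 0,"wy": 0,"wz": 0},{"tx": 0,"ty": 0,"tz": 3.0,"wx": 0,"wy": 0,"wz": 0},{"tx": 0,"ty": 0,"tz": 3.0,"wx": 0,"wy": 0,"wz": 0},{"tx": 0,"ty": 0,"tz": 1.2,"wx": 0,"wy": 0,"wz": 0},{"tx": 0,"ty": 0,"tz": 0.8,"wx": 0,"wy": 0,"wz": 0},{"tx": 0,"ty": 0,"tz": 0,"wx": 0,"wy": 0,"wz": 0}]'

```text
time_s: 8.75
ee_pos: [531.9, 256.8, 5.2]
ee_rot: [-179.9, 0.1, 65.3]
force: [-0.7, 0.0, 0.4]
gripper_width: 64.8
gripper_force: 0.0
```

move_arm --gripper 2.5 --force 40 --plan '[{"tx": 0,"ty": 0,"tz": 0,"wx": 0,"wy": 0,"wz": 0},{"tx": 0,"ty": 0,"tz": 0,"wx": 0,"wy": 0,"wz": 0},{"tx": 0,"ty": 0,"tz": 0,"wx": 0,"wy": 0,"wz": 0},{"tx": 0,"ty": 0,"tz": 0,"wx": 0,"wy": 0,"wz": 0},{"tx": 0,"ty": 0,"tz": 0,"wx": 0,"wy": 0,"wz": 0},{"tx": 0,"ty": 0,"tz": 0,"wx": 0,"wy": 0,"wz": 0},{"tx": 0,"ty": 0,"tz": 0,"wx": 0,"wy": 0,"wz": 0},{"tx": 0,"ty": 0,"tz": -2,"wx": 0,"wy": 0,"wz": 0},{"tx": 0,"ty": 0,"tz": -4,"wx": 0,"wy": 0,"wz": 0},{"tx": 0,"ty": 0,"tz": -4,"wx": 0,"wy": 0,"wz": 0},{"tx": 0,"ty": 0,"tz": -3,"wx": 0,"wy": 0,"wz": 0}]'

```text
time_s: 9.67
ee_pos: [532.5, 258.5, 138.5]
ee_rot: [179.9, -0.1, 65.4]
force: [-0.1, 0.3, -0.5]
gripper_width: 35.7
gripper_force: 40.0
```

```bash
python3 - <<'E'
from h import *
s=env.state(); print(s['gripper_width'],s['gripper_force'])
q=rows(450.3,49.6,130,95.5,10)
E
```

```text
35.7041953287495 39.99968111515045
-2.2 0.1 0.1 w -0.053
-2.2 0.0 0.1 w -0.053
-2.3 -0.1 0.1 w -0.053
-2.2 -0.2 0.1 w -0.053
-2.2 -0.4 0.1 w -0.053
-2.2 -0.5 0.1 w -0.053
-2.2 -0.6 0.1 w -0.053
-2.1 -0.7 0.1 w -0.053
-2.1 -0.8 0.0 w -0.053
-2.13 -0.89 0.05 w -0.053
end [450.3  49.6 130. ] 95.7
```

move_arm --plan '[{"tx": -2.2,"ty": 0.1,"tz": 0,"wx": 0,"wy": 0,"wz": -0.053},{"tx": -2.2,"ty": 0,"tz": 0,"wx": 0,"wy": 0,"wz": -0.053},{"tx": -2.3,"ty": -0.1,"tz": 0,"wx": 0,"wy": 0,"wz": -0.053},{"tx": -2.2,"ty": -0.2,"tz": 0,"wx": 0,"wy": 0,"wz": -0.053},{"tx": -2.2,"ty": -0.4,"tz": 0.1,"wx": 0,"wy": 0,"wz": -0.053},{"tx": -2.2,"ty": -0.5,"tz": 0.1,"wx": 0,"wy": 0,"wz": -0.053},{"tx": -2.2,"ty": -0.6,"tz": 0.1,"wx": 0,"wy": 0,"wz": -0.053},{"tx": -2.1,"ty": -0.7,"tz": 0.1,"wx": 0,"wy": 0,"wz": -0.053},{"tx": -2.1,"ty": -0.8,"tz": 0.1,"wx": 0,"wy": 0,"wz": -0.053},{"tx": -2.1,"ty": -0.9,"tz": 0.1,"wx": 0,"wy": 0,"wz": -0.053},{"tx": 0,"ty": 0,"tz": 0,"wx": 0,"wy": 0,"wz": 0},{"tx": 0,"ty": 0,"tz": 0,"wx": 0,"wy": 0,"wz": 0}]'

```text
time_s: 10.67
ee_pos: [449.1, 48.9, 129.8]
ee_rot: [-180.0, -0.0, 95.6]
force: [0.5, 0.2, -0.3]
gripper_width: 35.5
gripper_force: 40.0
```

```bash
python3 - <<'E'
from h import *
s=env.state(); print(s['gripper_width'],s['gripper_force'])
go(450.3,49.6,24.5,95.5)
E
```

```text
35.53835490890511 39.999502301216125
from [449.1  48.9 129.8] [-180.    -0.    95.6] wz 0.002 tx ty tz 0.05 0.12 10.53
```

move_arm --plan '[{"tx": 0,"ty": 0.1,"tz": 3.0,"wx": 0,"wy": 0,"wz": 0},{"tx": 0,"ty": 0,"tz": 3.0,"wx": 0,"wy": 0,"wz": 0},{"tx": 0,"ty": 0,"tz": 2.0,"wx": 0,"wy": 0,"wz": 0},{"tx": 0,"ty": 0,"tz": 1.5,"wx": 0,"wy": 0,"wz": 0},{"tx": 0,"ty": 0,"tz": 1.0,"wx": 0,"wy": 0,"wz": 0},{"tx": 0,"ty": 0,"tz": 0,"wx": 0,"wy": 0,"wz": 0},{"tx": 0,"ty": 0,"tz": 0,"wx": 0,"wy": 0,"wz": 0}]'

```text
time_s: 11.25
ee_pos: [451.2, 50.6, 24.6]
ee_rot: [180.0, -0.0, 95.8]
force: [-0.0, 0.2, -0.4]
gripper_width: 36.0
gripper_force: 40.0
```

move_arm --gripper 5.0 --plan '[{"tx": 0,"ty": 0,"tz": 0,"wx": 0,"wy": 0,"wz": 0},{"tx": 0,"ty": 0,"tz": 0,"wx": 0,"wy": 0,"wz": 0},{"tx": 0,"ty": 0,"tz": 0,"wx": 0,"wy": 0,"wz": 0},{"tx": 0,"ty": 0,"tz": -2,"wx": 0,"wy": 0,"wz": 0},{"tx": 0,"ty": 0,"tz": -4,"wx": 0,"wy": 0,"wz": 0},{"tx": 0,"ty": 0,"tz": -4,"wx": 0,"wy": 0,"wz": 0},{"tx": 0,"ty": 0,"tz": -2,"wx": 0,"wy": 0,"wz": 0}]'

```text
time_s: 11.83
ee_pos: [452.7, 49.9, 149.3]
ee_rot: [179.6, -0.0, 95.7]
force: [1.4, -0.1, -0.2]
gripper_width: 50.2
gripper_force: 0.0
```

```bash
python3 - <<'E'
from h import *
drv('top3'); s=env.state(); print(s['gripper_width'],s['ee_pos'])
rows(540.5,400.5,110,91.5,12)
E
```

```text
300 [540.9 399. ] [540.1 398.9] [37. 75.] ang -87.9
159 [385.1 147.6] [385.3 147.3] [166.   9.] ang 2.6
168 [385.5 131.5] [384.5 132.9] [165.   9.] ang 1.3
332 [407.  385.5] [407.  385.7] [74. 43.] ang 8.4
325 [401.9 279.8] [401.9 279.6] [72. 41.] ang 28.3
50.29521246847332 [454.52772319  50.10565322 151.71982522]
2.8 1.0 0.3 w 0.006
2.8 1.0 0.4 w 0.006
2.9 1.0 0.3 w 0.006
2.9 0.9 0.4 w 0.006
2.9 0.9 0.3 w 0.006
2.9 0.9 0.4 w 0.006
2.9 0.9 0.3 w 0.006
2.8 0.9 0.4 w 0.006
2.9 0.9 0.3 w 0.006
2.9 0.9 0.4 w 0.006
2.8 0.8 0.3 w 0.006
2.88 0.82 0.37 w 0.006
end [540.5 400.5 110. ] 91.6
```

move_arm --gripper 6.5 --plan '[{"tx": 2.8,"ty": 1.0,"tz": 0,"wx": 0,"wy": 0,"wz": 0.006},{"tx": 2.8,"ty": 1.0,"tz": 0.3,"wx": 0,"wy": 0,"wz": 0.006},{"tx": 2.9,"ty": 1.0,"tz": 0.3,"wx": 0,"wy": 0,"wz": 0.006},{"tx": 2.9,"ty": 0.9,"tz": 0.4,"wx": 0,"wy": 0,"wz": 0.006},{"tx": 2.9,"ty": 0.9,"tz": 0.4,"wx": 0,"wy": 0,"wz": 0.006},{"tx": 2.9,"ty": 0.9,"tz": 0.4,"wx": 0,"wy": 0,"wz": 0.006},{"tx": 2.9,"ty": 0.9,"tz": 0.4,"wx": 0,"wy": 0,"wz": 0.006},{"tx": 2.8,"ty": 0.9,"tz": 0.4,"wx": 0,"wy": 0,"wz": 0.006},{"tx": 2.9,"ty": 0.9,"tz": 0.4,"wx": 0,"wy": 0,"wz": 0.006},{"tx": 2.9,"ty": 0.9,"tz": 0.4,"wx": 0,"wy": 0,"wz": 0.006},{"tx": 2.8,"ty": 0.8,"tz": 0.4,"wx": 0,"wy": 0,"wz": 0.006},{"tx": 2.9,"ty": 0.8,"tz": 0.4,"wx": 0,"wy": 0,"wz": 0.006}]'

```text
time_s: 12.88
ee_pos: [536.3, 401.7, 102.4]
ee_rot: [-180.0, 0.0, 91.6]
force: [0.6, -0.3, -0.1]
gripper_width: 65.2
gripper_force: 0.0
```

move_arm --plan '[{"tx": 0,"ty": 0,"tz": 0,"wx": 0,"wy": 0,"wz": 0},{"tx": 0,"ty": 0,"tz": 0,"wx": 0,"wy": 0,"wz": 0}]'

```text
time_s: 13.05
ee_pos: [535.9, 401.3, 101.8]
ee_rot: [-179.9, 0.0, 91.7]
force: [-0.3, -0.2, -0.5]
gripper_width: 64.9
gripper_force: 0.0
```

```bash
cat >> h.py <<'E'
def wdrv(fn,x,y,z=30):
    """driver nearest (x,y) in the wrist picture"""
    f=snap('wrist',fn); g=f['color']; m=((g.min(2)>150)&(g.max(2).astype(int)-g.min(2)<40)).astype(np.uint8); m[245:]=0
    m=cv2.morphologyEx(m,cv2.MORPH_CLOSE,np.ones((7,7)))
    n,l,s,c=cv2.connectedComponentsWithStats(m); u,v=proj(f,(x,y,z))
    b=min((i for i in range(1,n) if s[i,4]>500),key=lambda i:np.hypot(*(c[i]-[u,v])))
    vv,uu=np.nonzero(l==b); P=np.array([at(f,i,j,z)[:2] for i,j in zip(uu,vv)],np.float32)
    C,wh,a=cv2.minAreaRect(P); a+=90*(wh[0]<wh[1]); a=(a+90)%180-90
    print('wrist',np.round(C,1),P.mean(0).round(1),np.round(wh,1),'ang',round(a,1),'box px',s[b,:4]); return C,a
E
python3 - <<'E'
from h import *
C,a=wdrv('w3',540.5,400.5); go(C[0],C[1],6,a%180)
E
```

```text
wrist [541.2 402.3] [541.1 403.6] [38.3 75.9] ang -87.6 box px [299 163  45  82]
from [535.8 400.1 102.2] [-1.799e+02  1.000e-01  9.170e+01] wz -0.013 tx ty tz 0.2 0.55 9.62
```

move_arm --plan '[{"tx": 0.1,"ty": 0.55,"tz": 2.6,"wx": 0,"wy": 0,"wz": -0.01},{"tx": 0,"ty": 0,"tz": 3.0,"wx": 0,"wy": 0,"wz": 0},{"tx": 0,"ty": 0,"tz": 2.4,"wx": 0,"wy": 0,"wz": 0},{"tx": 0,"ty": 0,"tz": 1.0,"wx": 0,"wy": 0,"wz": 0},{"tx": 0,"ty": 0,"tz": 0.6,"wx": 0,"wy": 0,"wz": 0},{"tx": 0,"ty": 0,"tz": 0,"wx": 0,"wy": 0,"wz": 0}]'

```text
time_s: 13.6
ee_pos: [541.5, 400.4, 6.5]
ee_rot: [-179.9, 0.0, 92.1]
force: [-0.2, 0.2, 0.3]
gripper_width: 65.2
gripper_force: 0.0
```

move_arm --gripper 2.5 --force 40 --plan '[{"tx": 0,"ty": 0,"tz": 0,"wx": 0,"wy": 0,"wz": 0},{"tx": 0,"ty": 0,"tz": 0,"wx": 0,"wy": 0,"wz": 0},{"tx": 0,"ty": 0,"tz": 0,"wx": 0,"wy": 0,"wz": 0},{"tx": 0,"ty": 0,"tz": 0,"wx": 0,"wy": 0,"wz": 0},{"tx": 0,"ty": 0,"tz": 0,"wx": 0,"wy": 0,"wz": 0},{"tx": 0,"ty": 0,"tz": 0,"wx": 0,"wy": 0,"wz": 0},{"tx": 0,"ty": 0,"tz": 0,"wx": 0,"wy": 0,"wz": 0},{"tx": 0,"ty": 0,"tz": -2,"wx": 0,"wy": 0,"wz": 0},{"tx": 0,"ty": 0,"tz": -4,"wx": 0,"wy": 0,"wz": 0},{"tx": 0,"ty": 0,"tz": -4,"wx": 0,"wy": 0,"wz": 0},{"tx": 0,"ty": 0,"tz": -3,"wx": 0,"wy": 0,"wz": 0}]'

```text
time_s: 14.52
ee_pos: [542.1, 401.7, 139.3]
ee_rot: [179.9, -0.1, 92.2]
force: [1.0, 1.2, -1.9]
gripper_width: 35.9
gripper_force: 40.0
```

```bash
python3 - <<'E'
from h import *
s=env.state(); print(s['gripper_width'],s['gripper_force'])
q=rows(457.9,-30,140,95.5,16)
E
```

```text
35.941148555155166 39.99924838542938
-2.7 -0.6 -0.0 w -0.004
-2.7 -0.6 -0.0 w -0.004
-2.7 -0.7 -0.0 w -0.004
-2.7 -0.7 -0.0 w -0.004
-2.7 -0.7 -0.0 w -0.004
-2.6 -0.7 -0.0 w -0.004
-2.7 -0.7 -0.0 w -0.004
-2.6 -0.7 -0.0 w -0.004
-2.6 -0.7 -0.0 w -0.004
-2.6 -0.7 -0.0 w -0.004
-2.7 -0.7 -0.0 w -0.004
-2.6 -0.7 -0.0 w -0.004
-2.7 -0.8 -0.0 w -0.004
-2.6 -0.8 -0.0 w -0.004
-2.6 -0.8 -0.0 w -0.004
-2.69 -0.73 -0.07 w -0.004
end [457.9 -30.  140. ] 95.8
```

move_arm --plan '[{"tx": -2.7,"ty": -0.6,"tz": 0,"wx": 0,"wy": 0,"wz": -0.004},{"tx": -2.7,"ty": -0.6,"tz": 0,"wx": 0,"wy": 0,"wz": -0.004},{"tx": -2.7,"ty": -0.7,"tz": 0,"wx": 0,"wy": 0,"wz": -0.004},{"tx": -2.7,"ty": -0.7,"tz": 0,"wx": 0,"wy": 0,"wz": -0.004},{"tx": -2.7,"ty": -0.7,"tz": 0,"wx": 0,"wy": 0,"wz": -0.004},{"tx": -2.6,"ty": -0.7,"tz": 0,"wx": 0,"wy": 0,"wz": -0.004},{"tx": -2.7,"ty": -0.7,"tz": 0,"wx": 0,"wy": 0,"wz": -0.004},{"tx": -2.6,"ty": -0.7,"tz": 0,"wx": 0,"wy": 0,"wz": -0.004},{"tx": -2.6,"ty": -0.7,"tz": 0,"wx": 0,"wy": 0,"wz": -0.004},{"tx": -2.6,"ty": -0.7,"tz": 0,"wx": 0,"wy": 0,"wz": -0.004},{"tx": -2.7,"ty": -0.7,"tz": 0,"wx": 0,"wy": 0,"wz": -0.004},{"tx": -2.6,"ty": -0.7,"tz": 0,"wx": 0,"wy": 0,"wz": -0.004}]'

```text
time_s: 15.52
ee_pos: [478.1, 76.7, 136.5]
ee_rot: [-179.9, 0.0, 95.0]
force: [1.0, -0.7, -1.4]
gripper_width: 36.3
gripper_force: 40.0
```

move_arm --plan '[{"tx": -2.7,"ty": -0.8,"tz": 0,"wx": 0,"wy": 0,"wz": -0.004},{"tx": -2.6,"ty": -0.8,"tz": 0,"wx": 0,"wy": 0,"wz": -0.004},{"tx": -2.6,"ty": -0.8,"tz": 0,"wx": 0,"wy": 0,"wz": -0.004},{"tx": -2.7,"ty": -0.7,"tz": 0,"wx": 0,"wy": 0,"wz": 0},{"tx": 0,"ty": 0,"tz": 0,"wx": 0,"wy": 0,"wz": 0},{"tx": 0,"ty": 0,"tz": 0,"wx": 0,"wy": 0,"wz": 0}]'

```text
time_s: 16.02
ee_pos: [457.3, -31.2, 136.6]
ee_rot: [-180.0, -0.0, 95.4]
force: [-0.2, 0.8, -1.9]
gripper_width: 35.8
gripper_force: 40.0
```

```bash
python3 - <<'E'
from h import *
s=env.state(); print(s['gripper_width'],s['gripper_force'])
go(457.9,-30,26,95.5); snap('scene','s4'); 
E
```

```text
35.84382584882709 39.999178647994995
from [457.3 -31.2 136.6] [-180.    -0.    95.4] wz -0.001 tx ty tz 0.12 0.07 11.06
```

move_arm --plan '[{"tx": 0.1,"ty": 0.05,"tz": 3.0,"wx": 0,"wy": 0,"wz": 0},{"tx": 0,"ty": 0,"tz": 3.0,"wx": 0,"wy": 0,"wz": 0},{"tx": 0,"ty": 0,"tz": 2.6,"wx": 0,"wy": 0,"wz": 0},{"tx": 0,"ty": 0,"tz": 1.5,"wx": 0,"wy": 0,"wz": 0},{"tx": 0,"ty": 0,"tz": 1.0,"wx": 0,"wy": 0,"wz": 0},{"tx": 0,"ty": 0,"tz": 0,"wx": 0,"wy": 0,"wz": 0},{"tx": 0,"ty": 0,"tz": 0,"wx": 0,"wy": 0,"wz": 0}]'

```text
time_s: 16.65
ee_pos: [458.4, -28.1, 25.5]
ee_rot: [-180.0, -0.0, 95.7]
force: [0.9, -0.1, -2.0]
gripper_width: 35.4
gripper_force: 40.0
```

move_arm --gripper 5.0 --plan '[{"tx": 0,"ty": 0,"tz": 0,"wx": 0,"wy": 0,"wz": 0},{"tx": 0,"ty": 0,"tz": 0,"wx": 0,"wy": 0,"wz": 0},{"tx": 0,"ty": 0,"tz": 0,"wx": 0,"wy": 0,"wz": 0},{"tx": 0,"ty": 0,"tz": -2,"wx": 0,"wy": 0,"wz": 0},{"tx": 0,"ty": 0,"tz": -4,"wx": 0,"wy": 0,"wz": 0},{"tx": 0,"ty": 0,"tz": -4,"wx": 0,"wy": 0,"wz": 0},{"tx": 0,"ty": 0,"tz": -2,"wx": 0,"wy": 0,"wz": 0}]'

```text
time_s: 17.23
ee_pos: [460.4, -29.3, 150.4]
ee_rot: [179.6, 0.1, 95.6]
force: [1.1, -0.3, 0.4]
gripper_width: 50.1
gripper_force: 0.0
```

```bash
python3 - <<'E'
from h import *
drv('top4'); s=env.state(); print(s['gripper_width'],s['ee_pos'])
rows(402.5,278.5,110,26,12)
E
```

```text
332 [407.  385.5] [407.  385.7] [74. 43.] ang 8.4
324 [401.9 279.8] [401.8 279.6] [72. 41.] ang 28.3
50.07789262063104 [462.2301693  -29.52753728 152.79059609]
2.6 -0.2 0.4 w 0.101
2.6 -0.5 0.4 w 0.101
2.5 -0.8 0.3 w 0.101
2.4 -1.0 0.4 w 0.101
2.3 -1.2 0.3 w 0.101
2.2 -1.5 0.4 w 0.101
2.0 -1.7 0.3 w 0.101
1.8 -1.9 0.4 w 0.101
1.6 -2.0 0.3 w 0.101
1.4 -2.2 0.4 w 0.101
1.2 -2.3 0.3 w 0.101
0.88 -2.48 0.38 w 0.101
end [402.5 278.5 110. ] 26.2
```

move_arm --gripper 6.5 --plan '[{"tx": 2.6,"ty": -0.2,"tz": 0,"wx": 0,"wy": 0,"wz": 0.101},{"tx": 2.6,"ty": -0.5,"tz": 0.4,"wx": 0,"wy": 0,"wz": 0.101},{"tx": 2.5,"ty": -0.8,"tz": 0.3,"wx": 0,"wy": 0,"wz": 0.101},{"tx": 2.4,"ty": -1.0,"tz": 0.4,"wx": 0,"wy": 0,"wz": 0.101},{"tx": 2.3,"ty": -1.2,"tz": 0.4,"wx": 0,"wy": 0,"wz": 0.101},{"tx": 2.2,"ty": -1.5,"tz": 0.4,"wx": 0,"wy": 0,"wz": 0.101},{"tx": 2.0,"ty": -1.7,"tz": 0.4,"wx": 0,"wy": 0,"wz": 0.101},{"tx": 1.8,"ty": -1.9,"tz": 0.4,"wx": 0,"wy": 0,"wz": 0.101},{"tx": 1.6,"ty": -2.0,"tz": 0.4,"wx": 0,"wy": 0,"wz": 0.101},{"tx": 1.4,"ty": -2.2,"tz": 0.4,"wx": 0,"wy": 0,"wz": 0.101},{"tx": 1.2,"ty": -2.3,"tz": 0.4,"wx": 0,"wy": 0,"wz": 0.101},{"tx": 0.9,"ty": -2.5,"tz": 0.4,"wx": 0,"wy": 0,"wz": 0.101}]'

```text
time_s: 18.28
ee_pos: [398.2, 280.3, 102.8]
ee_rot: [-180.0, -0.0, 25.9]
force: [0.8, -0.4, 0.9]
gripper_width: 64.9
gripper_force: 0.0
```

move_arm --plan '[{"tx": 0,"ty": 0,"tz": 0,"wx": 0,"wy": 0,"wz": 0},{"tx": 0,"ty": 0,"tz": 0,"wx": 0,"wy": 0,"wz": 0}]'

```text
time_s: 18.45
ee_pos: [398.1, 279.7, 102.6]
ee_rot: [180.0, 0.0, 26.4]
force: [-0.1, 0.0, 1.3]
gripper_width: 65.3
gripper_force: 0.0
```

```bash
python3 - <<'E'
from h import *
C,a=wdrv('w4',402.5,278.5); go(C[0],C[1],6,a%180)
E
```

```text
wrist [402.2 279.3] [403.5 280. ] [71.8 36.5] ang 27.7 box px [294 163  43  78]
from [398.3 278.9 102.7] [180.    0.   26.3] wz -0.024 tx ty tz 0.36 0.15 9.67
```

move_arm --plan '[{"tx": 0.35,"ty": 0.1,"tz": 2.6,"wx": 0,"wy": 0,"wz": -0.02},{"tx": 0,"ty": 0,"tz": 3.0,"wx": 0,"wy": 0,"wz": 0},{"tx": 0,"ty": 0,"tz": 2.4,"wx": 0,"wy": 0,"wz": 0},{"tx": 0,"ty": 0,"tz": 1.0,"wx": 0,"wy": 0,"wz": 0},{"tx": 0,"ty": 0,"tz": 0.6,"wx": 0,"wy": 0,"wz": 0},{"tx": 0,"ty": 0,"tz": 0,"wx": 0,"wy": 0,"wz": 0}]'

```text
time_s: 19.0
ee_pos: [401.9, 278.3, 6.1]
ee_rot: [180.0, 0.1, 27.3]
force: [-0.1, -0.3, 0.0]
gripper_width: 65.0
gripper_force: 0.0
```

move_arm --gripper 2.5 --force 40 --plan '[{"tx": 0,"ty": 0,"tz": 0,"wx": 0,"wy": 0,"wz": 0},{"tx": 0,"ty": 0,"tz": 0,"wx": 0,"wy": 0,"wz": 0},{"tx": 0,"ty": 0,"tz": 0,"wx": 0,"wy": 0,"wz": 0},{"tx": 0,"ty": 0,"tz": 0,"wx": 0,"wy": 0,"wz": 0},{"tx": 0,"ty": 0,"tz": 0,"wx": 0,"wy": 0,"wz": 0},{"tx": 0,"ty": 0,"tz": 0,"wx": 0,"wy": 0,"wz": 0},{"tx": 0,"ty": 0,"tz": 0,"wx": 0,"wy": 0,"wz": 0},{"tx": 0,"ty": 0,"tz": -2,"wx": 0,"wy": 0,"wz": 0},{"tx": 0,"ty": 0,"tz": -4,"wx": 0,"wy": 0,"wz": 0},{"tx": 0,"ty": 0,"tz": -4,"wx": 0,"wy": 0,"wz": 0},{"tx": 0,"ty": 0,"tz": -3,"wx": 0,"wy": 0,"wz": 0}]'

```text
time_s: 19.92
ee_pos: [402.5, 279.9, 139.4]
ee_rot: [-180.0, -0.1, 27.3]
force: [0.9, 0.4, -1.6]
gripper_width: 35.7
gripper_force: 40.0
```

```bash
python3 - <<'E'
from h import *
s=env.state(); print(s['gripper_width'],s['gripper_force'])
q=rows(555.5,-20.6,140,5.5,12)
E
```

```text
35.68848222794627 39.999698996543884
-0.0 2.8 -0.0 w 0.032
0.1 2.8 -0.0 w 0.032
0.2 2.8 -0.0 w 0.032
0.2 2.8 -0.0 w 0.032
0.3 2.8 -0.0 w 0.032
0.4 2.8 -0.0 w 0.032
0.5 2.8 -0.0 w 0.032
0.6 2.7 -0.0 w 0.032
0.7 2.7 -0.0 w 0.032
0.8 2.7 -0.0 w 0.032
0.9 2.7 -0.0 w 0.032
0.97 2.62 -0.06 w 0.032
end [555.5 -20.6 140. ] 5.3
```

move_arm --plan '[{"tx": 0,"ty": 2.8,"tz": 0,"wx": 0,"wy": 0,"wz": 0.032},{"tx": 0.1,"ty": 2.8,"tz": 0,"wx": 0,"wy": 0,"wz": 0.032},{"tx": 0.2,"ty": 2.8,"tz": 0,"wx": 0,"wy": 0,"wz": 0.032},{"tx": 0.2,"ty": 2.8,"tz": 0,"wx": 0,"wy": 0,"wz": 0.032},{"tx": 0.3,"ty": 2.8,"tz": 0,"wx": 0,"wy": 0,"wz": 0.032},{"tx": 0.4,"ty": 2.8,"tz": 0,"wx": 0,"wy": 0,"wz": 0.032},{"tx": 0.5,"ty": 2.8,"tz": 0,"wx": 0,"wy": 0,"wz": 0.032},{"tx": 0.6,"ty": 2.7,"tz": 0,"wx": 0,"wy": 0,"wz": 0.032},{"tx": 0.7,"ty": 2.7,"tz": 0,"wx": 0,"wy": 0,"wz": 0.032},{"tx": 0.8,"ty": 2.7,"tz": 0,"wx": 0,"wy": 0,"wz": 0.032},{"tx": 0.9,"ty": 2.7,"tz": 0,"wx": 0,"wy": 0,"wz": 0.032},{"tx": 1.0,"ty": 2.6,"tz": 0,"wx": 0,"wy": 0,"wz": 0.03}]'

```text
time_s: 20.92
ee_pos: [555.4, -22.0, 136.4]
ee_rot: [-180.0, 0.1, 5.3]
force: [0.1, -0.4, -1.4]
gripper_width: 35.9
gripper_force: 40.0
```

move_arm --plan '[{"tx": 0,"ty": 0,"tz": 0,"wx": 0,"wy": 0,"wz": 0},{"tx": 0,"ty": 0,"tz": 0,"wx": 0,"wy": 0,"wz": 0}]'

```text
time_s: 21.08
ee_pos: [555.4, -21.6, 136.3]
ee_rot: [-180.0, 0.1, 5.3]
force: [-0.6, -0.7, -1.3]
gripper_width: 35.6
gripper_force: 40.0
```

```bash
python3 - <<'E'
from h import *
s=env.state(); print(s['gripper_width'],s['gripper_force'])
go(555.5,-20.6,25.5,5.5)
E
```

```text
35.58245600087975 39.99970614910126
from [555.4 -21.6 136.3] [-1.8e+02  1.0e-01  5.3e+00] wz -0.003 tx ty tz 0.02 -0.1 11.08
```

move_arm --plan '[{"tx": 0,"ty": -0.1,"tz": 3.0,"wx": 0,"wy": 0,"wz": 0},{"tx": 0,"ty": 0,"tz": 3.0,"wx": 0,"wy": 0,"wz": 0},{"tx": 0,"ty": 0,"tz": 2.6,"wx": 0,"wy": 0,"wz": 0},{"tx": 0,"ty": 0,"tz": 1.5,"wx": 0,"wy": 0,"wz": 0},{"tx": 0,"ty": 0,"tz": 1.0,"wx": 0,"wy": 0,"wz": 0},{"tx": 0,"ty": 0,"tz": 0,"wx": 0,"wy": 0,"wz": 0},{"tx": 0,"ty": 0,"tz": 0,"wx": 0,"wy": 0,"wz": 0}]'

```text
time_s: 21.67
ee_pos: [555.1, -18.7, 26.1]
ee_rot: [-180.0, 0.0, 5.5]
force: [0.1, 0.2, -1.2]
gripper_width: 35.9
gripper_force: 40.0
```

move_arm --gripper 5.0 --plan '[{"tx": 0,"ty": 0,"tz": 0,"wx": 0,"wy": 0,"wz": 0},{"tx": 0,"ty": 0,"tz": 0,"wx": 0,"wy": 0,"wz": 0},{"tx": 0,"ty": 0,"tz": 0,"wx": 0,"wy": 0,"wz": 0},{"tx": 0,"ty": 0,"tz": -2,"wx": 0,"wy": 0,"wz": 0},{"tx": 0,"ty": 0,"tz": -4,"wx": 0,"wy": 0,"wz": 0},{"tx": 0,"ty": 0,"tz": -4,"wx": 0,"wy": 0,"wz": 0},{"tx": 0,"ty": 0,"tz": -2,"wx": 0,"wy": 0,"wz": 0}]'

```text
time_s: 22.25
ee_pos: [557.5, -19.7, 150.8]
ee_rot: [179.9, -0.4, 5.4]
force: [1.1, 0.2, 0.2]
gripper_width: 50.0
gripper_force: 0.0
```

```bash
python3 - <<'E'
from h import *
drv('top5'); s=env.state(); print(s['gripper_width'],s['ee_pos'])
rows(407.5,386.5,110,8.4,14)
E
```

```text
333 [407.  385.5] [407.2 385.7] [74. 43.] ang 8.4
49.669007233226885 [559.2746995  -19.77373121 153.61581463]
-0.8 -3.0 0.3 w -0.004
-0.8 -3.0 0.3 w -0.004
-0.8 -3.0 0.3 w -0.004
-0.8 -3.0 0.3 w -0.004
-0.8 -3.0 0.3 w -0.004
-0.7 -3.0 0.3 w -0.004
-0.7 -3.0 0.3 w -0.004
-0.7 -3.0 0.3 w -0.004
-0.7 -3.0 0.3 w -0.004
-0.7 -3.0 0.3 w -0.004
-0.7 -3.0 0.3 w -0.004
-0.7 -3.0 0.4 w -0.004
-0.6 -3.1 0.3 w -0.004
-0.67 -3.05 0.36 w -0.004
end [407.5 386.5 110. ] 8.6
```

move_arm --gripper 6.5 --plan '[{"tx": -0.8,"ty": -3.0,"tz": 0,"wx": 0,"wy": 0,"wz": -0.004},{"tx": -0.8,"ty": -3.0,"tz": 0.3,"wx": 0,"wy": 0,"wz": -0.004},{"tx": -0.8,"ty": -3.0,"tz": 0.3,"wx": 0,"wy": 0,"wz": -0.004},{"tx": -0.8,"ty": -3.0,"tz": 0.3,"wx": 0,"wy": 0,"wz": -0.004},{"tx": -0.8,"ty": -3.0,"tz": 0.3,"wx": 0,"wy": 0,"wz": -0.004},{"tx": -0.7,"ty": -3.0,"tz": 0.3,"wx": 0,"wy": 0,"wz": -0.004},{"tx": -0.7,"ty": -3.0,"tz": 0.3,"wx": 0,"wy": 0,"wz": -0.004},{"tx": -0.7,"ty": -3.0,"tz": 0.3,"wx": 0,"wy": 0,"wz": -0.004},{"tx": -0.7,"ty": -3.0,"tz": 0.3,"wx": 0,"wy": 0,"wz": -0.004},{"tx": -0.7,"ty": -3.0,"tz": 0.3,"wx": 0,"wy": 0,"wz": -0.004},{"tx": -0.7,"ty": -3.0,"tz": 0.4,"wx": 0,"wy": 0,"wz": -0.004},{"tx": -0.7,"ty": -3.0,"tz": 0.4,"wx": 0,"wy": 0,"wz": -0.004}]'

```text
time_s: 23.3
ee_pos: [424.2, 329.0, 110.9]
ee_rot: [-180.0, -0.0, 8.2]
force: [0.2, 0.2, 0.1]
gripper_width: 65.1
gripper_force: 0.0
```

move_arm --plan '[{"tx": -0.6,"ty": -3.0,"tz": 0.4,"wx": 0,"wy": 0,"wz": -0.004},{"tx": -0.4,"ty": -3.1,"tz": 0.4,"wx": 0,"wy": 0,"wz": 0},{"tx": 0,"ty": 0,"tz": 0,"wx": 0,"wy": 0,"wz": 0},{"tx": 0,"ty": 0,"tz": 0,"wx": 0,"wy": 0,"wz": 0}]'

```text
time_s: 23.63
ee_pos: [405.5, 387.5, 102.5]
ee_rot: [180.0, 0.0, 8.6]
force: [-0.4, -0.1, 0.8]
gripper_width: 64.9
gripper_force: 0.0
```

```bash
python3 - <<'E'
from h import *
C,a=wdrv('w5',407.5,386.5); go(C[0],C[1],6,a%180)
E
```

```text
wrist [408.6 386.8] [410.  386.7] [74.8 38.3] ang 8.9 box px [292 162  45  81]
from [405.9 386.4 102.7] [180.    0.    8.5] wz -0.007 tx ty tz 0.28 0.0 9.67
```

move_arm --plan '[{"tx": 0.25,"ty": 0,"tz": 2.6,"wx": 0,"wy": 0,"wz": -0.005},{"tx": 0,"ty": 0,"tz": 3.0,"wx": 0,"wy": 0,"wz": 0},{"tx": 0,"ty": 0,"tz": 2.4,"wx": 0,"wy": 0,"wz": 0},{"tx": 0,"ty": 0,"tz": 1.0,"wx": 0,"wy": 0,"wz": 0},{"tx": 0,"ty": 0,"tz": 0.6,"wx": 0,"wy": 0,"wz": 0},{"tx": 0,"ty": 0,"tz": 0,"wx": 0,"wy": 0,"wz": 0}]'

```text
time_s: 24.18
ee_pos: [408.9, 385.9, 6.5]
ee_rot: [180.0, 0.1, 8.6]
force: [0.2, -0.5, 0.5]
gripper_width: 65.0
gripper_force: 0.0
```

move_arm --gripper 2.5 --force 40 --plan '[{"tx": 0,"ty": 0,"tz": 0,"wx": 0,"wy": 0,"wz": 0},{"tx": 0,"ty": 0,"tz": 0,"wx": 0,"wy": 0,"wz": 0},{"tx": 0,"ty": 0,"tz": 0,"wx": 0,"wy": 0,"wz": 0},{"tx": 0,"ty": 0,"tz": 0,"wx": 0,"wy": 0,"wz": 0},{"tx": 0,"ty": 0,"tz": 0,"wx": 0,"wy": 0,"wz": 0},{"tx": 0,"ty": 0,"tz": 0,"wx": 0,"wy": 0,"wz": 0},{"tx": 0,"ty": 0,"tz": 0,"wx": 0,"wy": 0,"wz": 0},{"tx": 0,"ty": 0,"tz": -2,"wx": 0,"wy": 0,"wz": 0},{"tx": 0,"ty": 0,"tz": -4,"wx": 0,"wy": 0,"wz": 0},{"tx": 0,"ty": 0,"tz": -4,"wx": 0,"wy": 0,"wz": 0},{"tx": 0,"ty": 0,"tz": -3,"wx": 0,"wy": 0,"wz": 0}]'

```text
time_s: 25.1
ee_pos: [408.9, 387.1, 139.2]
ee_rot: [-180.0, -0.1, 8.7]
force: [0.9, 1.1, -2.1]
gripper_width: 35.7
gripper_force: 40.0
```

```bash
python3 - <<'E'
from h import *
s=env.state(); print(s['gripper_width'],s['gripper_force'])
q=rows(547.9,59,140,5.5,12)
E
```

```text
35.67471897359411 39.99314367771149
0.7 2.9 -0.0 w 0.005
0.7 2.9 -0.0 w 0.005
0.8 2.9 -0.0 w 0.005
0.8 2.9 -0.0 w 0.005
0.8 2.8 -0.0 w 0.005
0.8 2.9 -0.0 w 0.005
0.8 2.8 -0.0 w 0.005
0.8 2.8 -0.0 w 0.005
0.9 2.8 -0.0 w 0.005
0.9 2.9 -0.0 w 0.005
0.9 2.8 -0.0 w 0.005
0.82 2.87 -0.08 w 0.005
end [547.9  59.  140. ] 5.3
```

move_arm --plan '[{"tx": 0.7,"ty": 2.9,"tz": 0,"wx": 0,"wy": 0,"wz": 0.005},{"tx": 0.7,"ty": 2.9,"tz": 0,"wx": 0,"wy": 0,"wz": 0.005},{"tx": 0.8,"ty": 2.9,"tz": 0,"wx": 0,"wy": 0,"wz": 0.005},{"tx": 0.8,"ty": 2.9,"tz": 0,"wx": 0,"wy": 0,"wz": 0.005},{"tx": 0.8,"ty": 2.8,"tz": 0,"wx": 0,"wy": 0,"wz": 0.005},{"tx": 0.8,"ty": 2.9,"tz": 0,"wx": 0,"wy": 0,"wz": 0.005},{"tx": 0.8,"ty": 2.8,"tz": 0,"wx": 0,"wy": 0,"wz": 0.005},{"tx": 0.8,"ty": 2.8,"tz": 0,"wx": 0,"wy": 0,"wz": 0.005},{"tx": 0.9,"ty": 2.8,"tz": 0,"wx": 0,"wy": 0,"wz": 0.005},{"tx": 0.9,"ty": 2.9,"tz": 0,"wx": 0,"wy": 0,"wz": 0.005},{"tx": 0.9,"ty": 2.8,"tz": 0,"wx": 0,"wy": 0,"wz": 0.005},{"tx": 0.8,"ty": 2.8,"tz": 0,"wx": 0,"wy": 0,"wz": 0}]'

```text
time_s: 26.1
ee_pos: [547.4, 58.0, 136.3]
ee_rot: [-180.0, 0.1, 5.5]
force: [0.2, -0.4, -1.9]
gripper_width: 35.4
gripper_force: 40.0
```

move_arm --plan '[{"tx": 0,"ty": 0,"tz": 0,"wx": 0,"wy": 0,"wz": 0},{"tx": 0,"ty": 0,"tz": 0,"wx": 0,"wy": 0,"wz": 0}]'

```text
time_s: 26.27
ee_pos: [547.2, 58.3, 136.2]
ee_rot: [-180.0, 0.1, 5.4]
force: [-0.6, 0.9, -1.6]
gripper_width: 36.0
gripper_force: 40.0
```

```bash
python3 - <<'E'
from h import *
s=env.state(); print(s['gripper_width'],s['gripper_force'])
go(547.9,59,25.8,5.5)
E
```

```text
36.01360010889894 39.993093609809875
from [547.2  58.3 136.2] [-1.8e+02  1.0e-01  5.4e+00] wz -0.002 tx ty tz 0.08 -0.06 11.04
```

move_arm --plan '[{"tx": 0.05,"ty": 0,"tz": 3.0,"wx": 0,"wy": 0,"wz": 0},{"tx": 0,"ty": 0,"tz": 3.0,"wx": 0,"wy": 0,"wz": 0},{"tx": 0,"ty": 0,"tz": 2.6,"wx": 0,"wy": 0,"wz": 0},{"tx": 0,"ty": 0,"tz": 1.5,"wx": 0,"wy": 0,"wz": 0},{"tx": 0,"ty": 0,"tz": 0.9,"wx": 0,"wy": 0,"wz": 0},{"tx": 0,"ty": 0,"tz": 0,"wx": 0,"wy": 0,"wz": 0},{"tx": 0,"ty": 0,"tz": 0,"wx": 0,"wy": 0,"wz": 0}]'

```text
time_s: 26.85
ee_pos: [547.8, 60.5, 27.0]
ee_rot: [-180.0, -0.0, 5.6]
force: [0.7, -0.1, -1.2]
gripper_width: 36.2
gripper_force: 40.0
```

move_arm --gripper 5.0 --plan '[{"tx": 0,"ty": 0,"tz": 0,"wx": 0,"wy": 0,"wz": 0},{"tx": 0,"ty": 0,"tz": 0,"wx": 0,"wy": 0,"wz": 0},{"tx": 0,"ty": 0,"tz": 0,"wx": 0,"wy": 0,"wz": 0},{"tx": 0,"ty": 0,"tz": -2,"wx": 0,"wy": 0,"wz": 0},{"tx": 0,"ty": 0,"tz": -4,"wx": 0,"wy": 0,"wz": 0},{"tx": 0,"ty": 0,"tz": -4,"wx": 0,"wy": 0,"wz": 0},{"tx": 0,"ty": 0,"tz": -4,"wx": 0,"wy": 0,"wz": 0},{"tx": 0,"ty": 0,"tz": -3,"wx": 0,"wy": 0,"wz": 0},{"tx": 0,"ty": 0,"tz": 0,"wx": 0,"wy": 0,"wz": 0}]'

```text
time_s: 27.6
ee_pos: [552.0, 60.0, 204.7]
ee_rot: [-180.0, -0.9, 5.5]
force: [1.1, 0.9, -1.3]
gripper_width: 50.3
gripper_force: 0.0
```

```bash
python3 - <<'E'
from h import *
s=env.state(); print(s['gripper_width'],s['ee_pos'])
rows(384,-322,150,0.3,13)
E
```

```text
50.27728564299423 [551.99938418  59.95810795 204.70704929]
-1.6 2.8 0.4 w 0.007
-1.5 2.8 0.4 w 0.007
-1.5 2.8 0.4 w 0.007
-1.5 2.8 0.4 w 0.007
-1.5 2.8 0.4 w 0.007
-1.5 2.9 0.4 w 0.007
-1.5 2.9 0.4 w 0.007
-1.4 2.9 0.4 w 0.007
-1.4 2.9 0.5 w 0.007
-1.4 2.9 0.4 w 0.007
-1.4 2.9 0.5 w 0.007
-1.3 2.9 0.4 w 0.007
-1.36 2.91 0.47 w 0.007
end [ 384. -322.  150.] 0.3
```

move_arm --plan '[{"tx": -1.6,"ty": 2.8,"tz": 0,"wx": 0,"wy": 0,"wz": 0.007},{"tx": -1.5,"ty": 2.8,"tz": 0,"wx": 0,"wy": 0,"wz": 0.007},{"tx": -1.5,"ty": 2.8,"tz": 0,"wx": 0,"wy": 0,"wz": 0.007},{"tx": -1.5,"ty": 2.8,"tz": 0,"wx": 0,"wy": 0,"wz": 0.007},{"tx": -1.5,"ty": 2.8,"tz": 0,"wx": 0,"wy": 0,"wz": 0.007},{"tx": -1.5,"ty": 2.9,"tz": 0.5,"wx": 0,"wy": 0,"wz": 0.007},{"tx": -1.5,"ty": 2.9,"tz": 0.7,"wx": 0,"wy": 0,"wz": 0.007},{"tx": -1.4,"ty": 2.9,"tz": 0.7,"wx": 0,"wy": 0,"wz": 0.007},{"tx": -1.4,"ty": 2.9,"tz": 0.7,"wx": 0,"wy": 0,"wz": 0.007},{"tx": -1.4,"ty": 2.9,"tz": 0.7,"wx": 0,"wy": 0,"wz": 0.007},{"tx": -1.4,"ty": 2.9,"tz": 0.7,"wx": 0,"wy": 0,"wz": 0.007},{"tx": -1.3,"ty": 2.9,"tz": 0.7,"wx": 0,"wy": 0,"wz": 0.007}]'

```text
time_s: 28.6
ee_pos: [392.1, -294.4, 149.6]
ee_rot: [180.0, -0.0, 0.7]
force: [1.0, 0.0, 0.7]
gripper_width: 49.8
gripper_force: 0.0
```

move_arm --plan '[{"tx": -1.4,"ty": 2.9,"tz": 0.7,"wx": 0,"wy": 0,"wz": 0.007},{"tx": 0,"ty": 0,"tz": 0,"wx": 0,"wy": 0,"wz": 0},{"tx": 0,"ty": 0,"tz": 0,"wx": 0,"wy": 0,"wz": 0}]'

```text
time_s: 28.85
ee_pos: [378.6, -323.1, 142.3]
ee_rot: [-179.9, 0.0, 0.1]
force: [0.3, 0.3, -0.3]
gripper_width: 50.0
gripper_force: 0.0
```

```bash
python3 - <<'E'
from h import *
f=snap('wrist','w6'); t=snap('top','top6'); go(384,-322,37,0.3)
a=cv2.cvtColor(t['color'],cv2.COLOR_RGB2BGR)[175:325,285:485]
b=cv2.cvtColor(f['color'],cv2.COLOR_RGB2BGR)[:260,100:540]
A=cv2.resize(a,(400,300),interpolation=cv2.INTER_CUBIC); B=cv2.resize(b,(400,236))
cv2.imwrite('pics/m6.png',np.hstack([A,np.vstack([B,np.zeros((64,400,3),np.uint8)])]))
E
```

```text
from [ 379.6 -321.8  142.9] [-180.    -0.     0.3] wz 0.0 tx ty tz 0.44 0.02 10.59
```

View pics/m6.png

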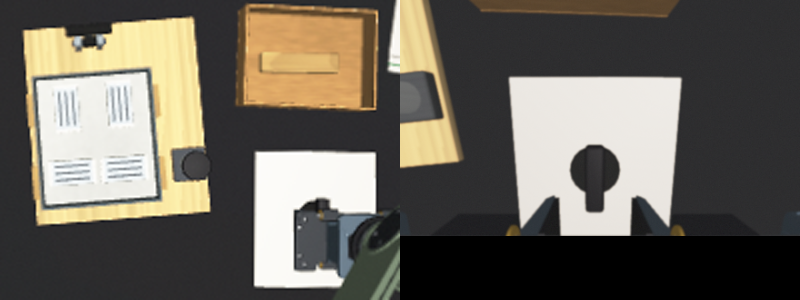

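All four drivers lie flat in the shell and the offcut is in the bin. The lifter bar is at about (595,178) in the wrist half, between the fingers.

```bash
python3 - <<'E'
from h import *
f=load('w6')
print('bar',at(f,315,196.5,66), at(f,315,160,66),at(f,315,233,66)); print('plate far',at(f,221,85,17),at(f,409,85,17))
E
```

```text
bar [ 387.3 -324.9   66. ] [ 420.3 -324.8   66. ] [ 351.9 -325.    66. ]
plate far [ 487.6 -232.2   17. ] [ 488.  -417.1   17. ]
```

move_arm --plan '[{"tx": 0.6,"ty": 0.3,"tz": 3.0,"wx": 0,"wy": 0,"wz": 0},{"tx": 0,"ty": 0,"tz": 3.0,"wx": 0,"wy": 0,"wz": 0},{"tx": 0,"ty": 0,"tz": 2.5,"wx": 0,"wy": 0,"wz": 0},{"tx": 0,"ty": 0,"tz": 1.0,"wx": 0,"wy": 0,"wz": 0},{"tx": 0,"ty": 0,"tz": 0,"wx": 0,"wy": 0,"wz": 0},{"tx": 0,"ty": 0,"tz": 0,"wx": 0,"wy": 0,"wz": 0}]'

```text
time_s: 29.45
ee_pos: [386.4, -324.9, 48.5]
ee_rot: [180.0, -0.0, 0.4]
force: [-0.4, -0.3, 0.5]
gripper_width: 50.3
gripper_force: 0.0
```

move_arm --gripper 1.0 --force 60 --plan '[{"tx": 0,"ty": 0,"tz": 0,"wx": 0,"wy": 0,"wz": 0},{"tx": 0,"ty": 0,"tz": 0,"wx": 0,"wy": 0,"wz": 0},{"tx": 0,"ty": 0,"tz": 0,"wx": 0,"wy": 0,"wz": 0},{"tx": 0,"ty": 0,"tz": 0,"wx": 0,"wy": 0,"wz": 0},{"tx": 0,"ty": 0,"tz": 0,"wx": 0,"wy": 0,"wz": 0},{"tx": 0,"ty": 0,"tz": 0,"wx": 0,"wy": 0,"wz": 0},{"tx": 0,"ty": 0,"tz": 0,"wx": 0,"wy": 0,"wz": 0},{"tx": 0,"ty": 0,"tz": 0,"wx": 0,"wy": 0,"wz": 0}]'

```text
time_s: 30.12
ee_pos: [385.6, -324.9, 48.5]
ee_rot: [-180.0, -0.0, 0.3]
force: [-0.1, 3.2, 6.0]
gripper_width: 19.6
gripper_force: 60.0
```

move_arm --plan '[{"tx": 0,"ty": 0,"tz": -1,"wx": 0,"wy": 0,"wz": 0},{"tx": 0,"ty": 0,"tz": -2,"wx": 0,"wy": 0,"wz": 0},{"tx": 0,"ty": 0,"tz": -2.5,"wx": 0,"wy": 0,"wz": 0},{"tx": 0,"ty": 0,"tz": -2.5,"wx": 0,"wy": 0,"wz": 0},{"tx": 0,"ty": 0,"tz": -2.5,"wx": 0,"wy": 0,"wz": 0},{"tx": 0,"ty": 0,"tz": -2.5,"wx": 0,"wy": 0,"wz": 0},{"tx": 0,"ty": 0,"tz": -2,"wx": 0,"wy": 0,"wz": 0},{"tx": 0,"ty": 0,"tz": -1,"wx": 0,"wy": 0,"wz": 0},{"tx": 0,"ty": 0,"tz": 0,"wx": 0,"wy": 0,"wz": 0}]'

```text
time_s: 30.87
ee_pos: [386.4, -326.4, 210.3]
ee_rot: [179.8, -0.2, 0.3]
force: [0.1, -0.7, -2.2]
gripper_width: 19.6
gripper_force: 60.0
```

```bash
python3 - <<'E'
from h import *
s=env.state(); print(s['gripper_width'],s['gripper_force'],s['force'])
rows(501.9,14.4,205,5.5,16)
E
```

```text
19.589202887610757 59.99773442745209 [ 0.12536503 -0.69469935 -2.21800607]
0.7 -2.1 0.0 w -0.006
0.7 -2.1 0.0 w -0.006
0.8 -2.1 0.0 w -0.006
0.8 -2.1 0.0 w -0.006
0.8 -2.1 0.0 w -0.006
0.8 -2.1 0.0 w -0.006
0.8 -2.1 0.1 w -0.006
0.8 -2.1 0.0 w -0.006
0.8 -2.1 0.1 w -0.006
0.9 -2.1 0.0 w -0.006
0.9 -2.1 0.1 w -0.006
0.9 -2.1 0.0 w -0.006
0.9 -2.1 0.1 w -0.006
0.9 -2.0 0.0 w -0.006
0.9 -2.1 0.1 w -0.006
0.86 -2.03 0.03 w -0.006
end [501.9  14.4 205. ] 5.8
```

move_arm --plan '[{"tx": 0.7,"ty": -2.1,"tz": 0,"wx": 0,"wy": 0,"wz": -0.006},{"tx": 0.7,"ty": -2.1,"tz": 0,"wx": 0,"wy": 0,"wz": -0.006},{"tx": 0.8,"ty": -2.1,"tz": 0,"wx": 0,"wy": 0,"wz": -0.006},{"tx": 0.8,"ty": -2.1,"tz": 0,"wx": 0,"wy": 0,"wz": -0.006},{"tx": 0.8,"ty": -2.1,"tz": 0,"wx": 0,"wy": 0,"wz": -0.006},{"tx": 0.8,"ty": -2.1,"tz": 0,"wx": 0,"wy": 0,"wz": -0.006},{"tx": 0.8,"ty": -2.1,"tz": 0,"wx": 0,"wy": 0,"wz": -0.006},{"tx": 0.8,"ty": -2.1,"tz": 0,"wx": 0,"wy": 0,"wz": -0.006},{"tx": 0.8,"ty": -2.1,"tz": 0,"wx": 0,"wy": 0,"wz": -0.006},{"tx": 0.9,"ty": -2.1,"tz": 0,"wx": 0,"wy": 0,"wz": -0.006},{"tx": 0.9,"ty": -2.1,"tz": 0,"wx": 0,"wy": 0,"wz": -0.006},{"tx": 0.9,"ty": -2.1,"tz": 0,"wx": 0,"wy": 0,"wz": -0.006}]'

```text
time_s: 31.87
ee_pos: [471.9, -68.5, 206.1]
ee_rot: [-180.0, 0.2, 4.5]
force: [1.0, -0.6, -2.0]
gripper_width: 19.9
gripper_force: 60.0
```

move_arm --plan '[{"tx": 0.9,"ty": -2.1,"tz": 0,"wx": 0,"wy": 0,"wz": -0.006},{"tx": 0.9,"ty": -2.0,"tz": 0,"wx": 0,"wy": 0,"wz": -0.006},{"tx": 0.9,"ty": -2.1,"tz": 0,"wx": 0,"wy": 0,"wz": -0.006},{"tx": 0.9,"ty": -2.0,"tz": 0,"wx": 0,"wy": 0,"wz": -0.006},{"tx": 0,"ty": 0,"tz": 0,"wx": 0,"wy": 0,"wz": 0},{"tx": 0,"ty": 0,"tz": 0,"wx": 0,"wy": 0,"wz": 0},{"tx": 0,"ty": 0,"tz": 0,"wx": 0,"wy": 0,"wz": 0}]'

```text
time_s: 32.45
ee_pos: [500.5, 14.7, 206.7]
ee_rot: [180.0, 0.2, 5.8]
force: [0.2, 0.2, -2.7]
gripper_width: 19.5
gripper_force: 60.0
```

```bash
python3 - <<'E'
from h import *
s=env.state(); print(s['gripper_width'],s['gripper_force'],s['force'])
go(501.9,14.4,120,5.5)
f=snap('wrist','w7'); snap('top','top7'); snap('scene','s7')
cv2.imwrite('pics/s7c.png',cv2.resize(cv2.imread('pics/s7.png')[90:270,230:430],None,fx=3,fy=3,interpolation=cv2.INTER_CUBIC))
E
```

```text
19.45671574629461 59.99760389328003 [ 0.18153414  0.23129482 -2.73500586]
from [500.5  14.7 206.7] [180.    0.2   5.8] wz 0.006 tx ty tz 0.13 0.05 8.67
```

View pics/w7.png

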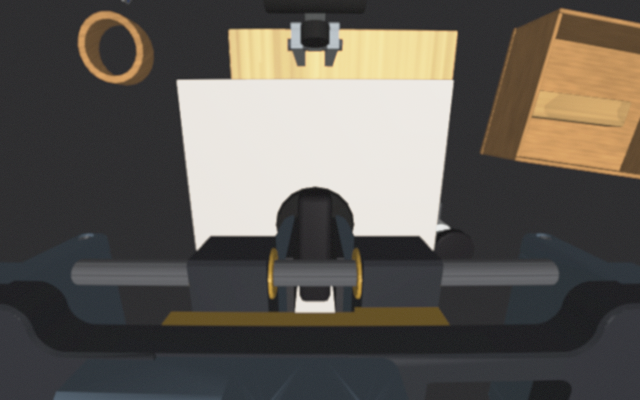

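The face hangs level. Its far plate corners are at (178,80) and (453,80), and the jig's far edge is visible at row 30.

```bash
python3 - <<'E'
from h import *
f=load('w7'); z=175.2
p,q=at(f,178.5,80,z),at(f,453.5,80,z); m=(p+q)/2; d=p-q; ang=np.degrees(np.arctan2(d[1],d[0]))-90
print(p,q,np.linalg.norm(d),'ang',ang,'centre',m[:2]-103*np.array([np.cos(np.radians(ang)),np.sin(np.radians(ang))]))
p,q=at(f,230,29.5,15),at(f,457,31,15); d=p-q; ang=np.degrees(np.arctan2(d[1],d[0]))-90; m=(p+q)/2
print(p,q,np.linalg.norm(d),'jig ang',ang); a=np.radians(5.5)
print('jig origin',m[:2]-175*np.array([np.cos(a),np.sin(a)])+32.5*np.array([-np.sin(a),np.cos(a)]))
E
```

```text
[592.  114.4 175.2] [610.8 -69.1 175.2] 184.4605377851859 ang 5.849675293820681 centre [498.9363499   12.15236173]
[666.4 127.8  15. ] [ 692.3 -132.8   15. ] 261.8838864840676 jig ang 5.67576155729995
jig origin [502.04067833  13.07736976]
```

move_arm --plan '[{"tx": 0.2,"ty": 0,"tz": 1.5,"wx": 0,"wy": 0,"wz": 0.003},{"tx": 0,"ty": 0,"tz": 2,"wx": 0,"wy": 0,"wz": 0},{"tx": 0,"ty": 0,"tz": 2,"wx": 0,"wy": 0,"wz": 0},{"tx": 0,"ty": 0,"tz": 1.5,"wx": 0,"wy": 0,"wz": 0},{"tx": 0,"ty": 0,"tz": 1,"wx": 0,"wy": 0,"wz": 0},{"tx": 0,"ty": 0,"tz": 0.6,"wx": 0,"wy": 0,"wz": 0},{"tx": 0,"ty": 0,"tz": 0.4,"wx": 0,"wy": 0,"wz": 0},{"tx": 0,"ty": 0,"tz": 0.4,"wx": 0,"wy": 0,"wz": 0},{"tx": 0,"ty": 0,"tz": 0.3,"wx": 0,"wy": 0,"wz": 0},{"tx": 0,"ty": 0,"tz": 0.2,"wx": 0,"wy": 0,"wz": 0},{"tx": 0,"ty": 0,"tz": 0,"wx": 0,"wy": 0,"wz": 0}]'

```text
time_s: 33.52
ee_pos: [503.5, 15.4, 109.0]
ee_rot: [-180.0, -0.0, 5.7]
force: [0.5, -0.3, -2.7]
gripper_width: 19.7
gripper_force: 60.0
```

```bash
python3 - <<'E'
from h import *
s=env.state(); print(s['ee_pos'],s['ee_rot'],s['force'],s['torque'],s['gripper_width'])
snap('scene','s8'); cv2.imwrite('pics/s8c.png',cv2.resize(cv2.imread('pics/s8.png')[120:270,230:430],None,fx=4,fy=4,interpolation=cv2.INTER_CUBIC))
E
```

```text
[503.50089397  15.38240969 108.9634335 ] [-1.79995645e+02 -1.14082009e-02  5.66103081e+00] [ 0.54488631 -0.34631441 -2.67842635] [-0.08097516  0.1783882  -0.02969316] 19.688603422081144
```

View pics/s8c.png

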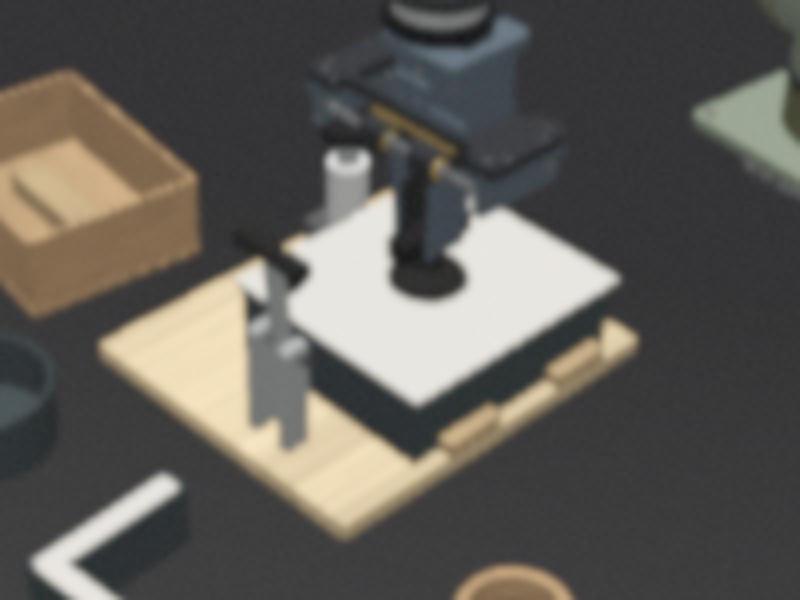

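The face sits level and centred on the shell with its frame already in the mouth, about 2 mm above seated. I'll finish lowering it and watch the force.

move_arm --plan '[{"tx": 0,"ty": 0,"tz": 0.1,"wx": 0,"wy": 0,"wz": 0},{"tx": 0,"ty": 0,"tz": 0.1,"wx": 0,"wy": 0,"wz": 0},{"tx": 0,"ty": 0,"tz": 0.1,"wx": 0,"wy": 0,"wz": 0},{"tx": 0,"ty": 0,"tz": 0,"wx": 0,"wy": 0,"wz": 0},{"tx": 0,"ty": 0,"tz": 0,"wx": 0,"wy": 0,"wz": 0}]'

```text
time_s: 33.98
ee_pos: [503.7, 15.4, 106.5]
ee_rot: [-180.0, -0.0, 5.7]
force: [-1.1, -0.7, 3.1]
gripper_width: 19.6
gripper_force: 60.0
```

move_arm --gripper 5.0 --plan '[{"tx": 0,"ty": 0,"tz": 0,"wx": 0,"wy": 0,"wz": 0},{"tx": 0,"ty": 0,"tz": 0,"wx": 0,"wy": 0,"wz": 0},{"tx": 0,"ty": 0,"tz": 0,"wx": 0,"wy": 0,"wz": 0},{"tx": 0,"ty": 0,"tz": 0,"wx": 0,"wy": 0,"wz": 0},{"tx": 0,"ty": 0,"tz": 0,"wx": 0,"wy": 0,"wz": 0},{"tx": 0,"ty": 0,"tz": -1,"wx": 0,"wy": 0,"wz": 0},{"tx": 0,"ty": 0,"tz": -2,"wx": 0,"wy": 0,"wz": 0},{"tx": 0,"ty": 0,"tz": -3,"wx": 0,"wy": 0,"wz": 0},{"tx": 0,"ty": 0,"tz": -3,"wx": 0,"wy": 0,"wz": 0},{"tx": 0,"ty": 0,"tz": -3,"wx": 0,"wy": 0,"wz": 0},{"tx": 0,"ty": 0,"tz": 0,"wx": 0,"wy": 0,"wz": 0},{"tx": 0,"ty": 0,"tz": 0,"wx": 0,"wy": 0,"wz": 0}]'

```text
time_s: 34.98
ee_pos: [504.5, 15.4, 228.4]
ee_rot: [180.0, -0.3, 5.7]
force: [-0.3, -0.7, -0.3]
gripper_width: 50.3
gripper_force: 0.0
```

```bash
python3 - <<'E'
from h import *
a=np.radians(5.5); f=load('s8')
J=lambda x,y,z:(502+x*np.cos(a)-y*np.sin(a),14+x*np.sin(a)+y*np.cos(a),z)
for th in np.arange(1.5,1.95,.1): 
    x=140-80*np.cos(th); z=92+80*np.sin(th); print(round(th,2),round(x),round(z),[proj(f,J(x,y,z)).round(1).tolist() for y in(-32,0,32)])
w=snap('wrist','w9'); t=snap('top','top9'); s=snap('scene','s9')
A=w['color'][0:250,60:580]; A=cv2.resize(A,(500,240)); B=cv2.resize(s['color'][140:240,260:400],(280,200),interpolation=cv2.INTER_CUBIC)
I=np.zeros((240,780,3),np.uint8); I[:,:500]=A; I[:200,500:]=B
cv2.imwrite('pics/m9.png',I[:,:,::-1]); print(env.state()['ee_pos'])
E
```

```text
1.5 134 172 [[292.7, 174.7], [300.7, 179.9], [309.0, 185.3]]
1.6 142 172 [[290.4, 175.8], [298.4, 181.1], [306.7, 186.4]]
1.7 150 171 [[288.2, 177.2], [296.2, 182.5], [304.4, 187.9]]
1.8 158 170 [[285.9, 178.8], [293.9, 184.1], [302.1, 189.6]]
1.9 166 168 [[283.7, 180.6], [291.7, 186.0], [299.9, 191.5]]
[502.59266094  15.35634363 224.99854365]
```

View pics/m9.png

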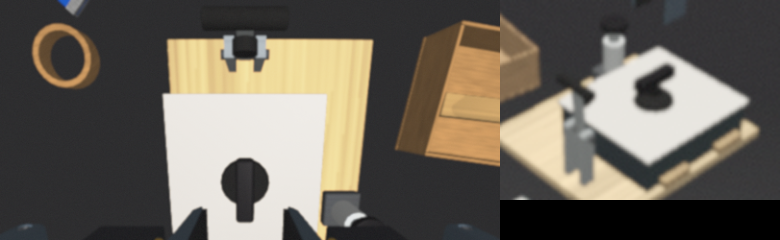

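The face is down flat and parallel to the rim. The clamp bar is in the wrist half at (245,18), so the arm is still up.

```bash
python3 - <<'E'
from h import *
f=load('w9'); P=at(f,314.8,18.8,171); d=P[:2]-[502,14]; a=np.radians(5.5); print(P,'jig',d[0]*np.cos(a)+d[1]*np.sin(a),-d[0]*np.sin(a)+d[1]*np.cos(a))
q=rows(695,32.5,225,5.5,6); go(695,32.5,167,5.5)
E
```

```text
[650.2  28.2 171. ] jig 148.8787262838031 -0.06971450668325829
3.2 0.0 -0.0 w 0.0
3.2 0.0 -0.0 w 0.0
3.2 0.0 -0.0 w 0.0
3.2 0.1 -0.0 w 0.0
3.3 0.0 -0.0 w 0.0
3.22 0.09 -0.0 w 0.0
end [695.   32.5 225. ] 5.7
from [502.6  15.4 225. ] [-1.8e+02  1.0e-01  5.7e+00] wz 0.003 tx ty tz 19.32 0.14 5.8
```

move_arm --gripper 0 --force 20 --plan '[{"tx": 3.2,"ty": 0,"tz": 0,"wx": 0,"wy": 0,"wz": 0},{"tx": 3.2,"ty": 0,"tz": 0,"wx": 0,"wy": 0,"wz": 0},{"tx": 3.2,"ty": 0,"tz": 0,"wx": 0,"wy": 0,"wz": 0},{"tx": 3.2,"ty": 0.1,"tz": 0,"wx": 0,"wy": 0,"wz": 0},{"tx": 3.3,"ty": 0,"tz": 0,"wx": 0,"wy": 0,"wz": 0.003},{"tx": 3.2,"ty": 0,"tz": 0,"wx": 0,"wy": 0,"wz": 0},{"tx": 0,"ty": 0,"tz": 0,"wx": 0,"wy": 0,"wz": 0},{"tx": 0,"ty": 0,"tz": 2.4,"wx": 0,"wy": 0,"wz": 0},{"tx": 0,"ty": 0,"tz": 2.4,"wx": 0,"wy": 0,"wz": 0},{"tx": 0,"ty": 0,"tz": 1,"wx": 0,"wy": 0,"wz": 0},{"tx": 0,"ty": 0,"tz": 0,"wx": 0,"wy": 0,"wz": 0},{"tx": 0,"ty": 0,"tz": 0,"wx": 0,"wy": 0,"wz": 0}]'

```text
time_s: 36.13
ee_pos: [695.0, 33.3, 167.3]
ee_rot: [-180.0, 0.1, 5.5]
force: [-0.4, -0.3, 0.5]
gripper_width: 0.6
gripper_force: 0.0
```

```bash
python3 - <<'E'
from h import *
go(695,32.5,167,5.5); print(env.state()['force'],env.state()['gripper_width'])
E
```

```text
from [695.   33.3 167.3] [-1.8e+02  1.0e-01  5.5e+00] wz -0.0 tx ty tz -0.01 0.08 0.03
[-0.39543817 -0.25552417  0.51571737] 0.6212460760597369
```

move_arm --plan '[{"tx": -1.6,"ty": 0,"tz": 0.1,"wx": 0,"wy": 0,"wz": 0},{"tx": -1.6,"ty": 0,"tz": 0.1,"wx": 0,"wy": 0,"wz": 0},{"tx": -1.6,"ty": 0,"tz": 0.1,"wx": 0,"wy": 0,"wz": 0},{"tx": -1.6,"ty": 0,"tz": 0.1,"wx": 0,"wy": 0,"wz": 0},{"tx": -0.9,"ty": 0,"tz": 0.2,"wx": 0,"wy": 0,"wz": 0},{"tx": -0.85,"ty": 0,"tz": 0.15,"wx": 0,"wy": 0,"wz": 0},{"tx": -0.85,"ty": 0,"tz": 0.25,"wx": 0,"wy": 0,"wz": 0},{"tx": -0.9,"ty": 0,"tz": 0.25,"wx": 0,"wy": 0,"wz": 0},{"tx": 0,"ty": 0,"tz": 0,"wx": 0,"wy": 0,"wz": 0}]'

```text
time_s: 36.88
ee_pos: [595.4, 23.7, 155.9]
ee_rot: [-180.0, 0.1, 5.5]
force: [-1.3, -0.1, 0.3]
gripper_width: 0.5
gripper_force: 0.4
```

```bash
python3 - <<'E'
from h import *
s=env.state(); p=s['ee_pos']; d=p[:2]-[502,14]; a=np.radians(5.5); print(s['force'],'jig',d[0]*np.cos(a)+d[1]*np.sin(a),-d[0]*np.sin(a)+d[1]*np.cos(a),p[2])
s=snap('scene','s10'); cv2.imwrite('pics/s10c.png',cv2.resize(s['color'][130:250,250:400],(600,480),interpolation=cv2.INTER_CUBIC)[:,:,::-1])
E
```

```text
[-1.26489467 -0.13962087  0.29867654] jig 93.85155697830602 0.683770585028725 155.92689050366286
```

View pics/s10c.png

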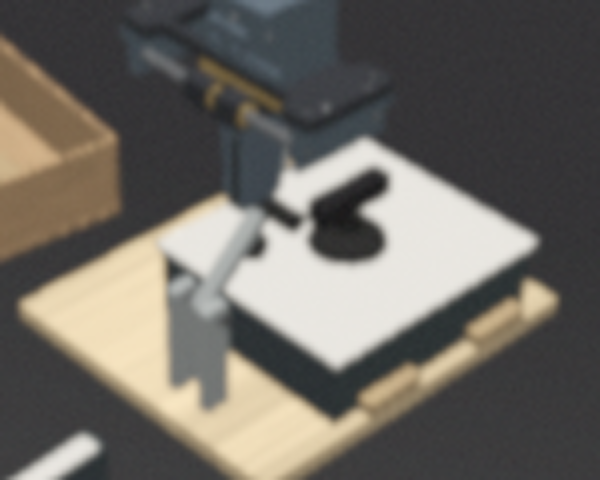

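The clamp arm has swung about halfway over and its bar is under the fingertip. I'll keep following the arc down.

move_arm --plan '[{"tx": -0.5,"ty": 0,"tz": 0.5,"wx": 0,"wy": 0,"wz": 0},{"tx": -0.5,"ty": 0,"tz": 0.6,"wx": 0,"wy": 0,"wz": 0},{"tx": -0.3,"ty": 0,"tz": 0.7,"wx": 0,"wy": 0,"wz": 0},{"tx": -0.3,"ty": 0,"tz": 0.7,"wx": 0,"wy": 0,"wz": 0},{"tx": -0.2,"ty": 0,"tz": 0.7,"wx": 0,"wy": 0,"wz": 0},{"tx": -0.2,"ty": 0,"tz": 0.7,"wx": 0,"wy": 0,"wz": 0},{"tx": -0.1,"ty": 0,"tz": 0.6,"wx": 0,"wy": 0,"wz": 0},{"tx": -0.1,"ty": 0,"tz": 0.6,"wx": 0,"wy": 0,"wz": 0},{"tx": 0,"ty": 0,"tz": 0.4,"wx": 0,"wy": 0,"wz": 0},{"tx": 0,"ty": 0,"tz": 0,"wx": 0,"wy": 0,"wz": 0},{"tx": 0,"ty": 0,"tz": 0,"wx": 0,"wy": 0,"wz": 0}]'

```text
time_s: 37.85
ee_pos: [575.6, 21.8, 100.2]
ee_rot: [-180.0, -0.0, 5.5]
force: [-0.1, 0.2, -0.1]
gripper_width: 0.3
gripper_force: 0.0
```

move_arm --plan '[{"tx": 0,"ty": 0,"tz": 0.15,"wx": 0,"wy": 0,"wz": 0},{"tx": 0,"ty": 0,"tz": 0.15,"wx": 0,"wy": 0,"wz": 0},{"tx": 0,"ty": 0,"tz": 0,"wx": 0,"wy": 0,"wz": 0},{"tx": 0,"ty": 0,"tz": 0,"wx": 0,"wy": 0,"wz": 0}]'

```text
time_s: 38.18
ee_pos: [575.9, 21.8, 99.3]
ee_rot: [180.0, -0.1, 5.5]
force: [-2.5, 0.2, 10.1]
gripper_width: 0.7
gripper_force: 4.8
```

```bash
python3 - <<'E'
from h import *
print(env.state()['force'],env.state()['ee_pos'])
s=snap('scene','s11'); cv2.imwrite('pics/s11c.png',cv2.resize(s['color'][130:250,250:400],(600,480),interpolation=cv2.INTER_CUBIC)[:,:,::-1])
E
```

```text
[-2.4580213   0.17639894 10.11575558] [575.94508763  21.78396713  99.25498299]
```

View pics/s11c.png

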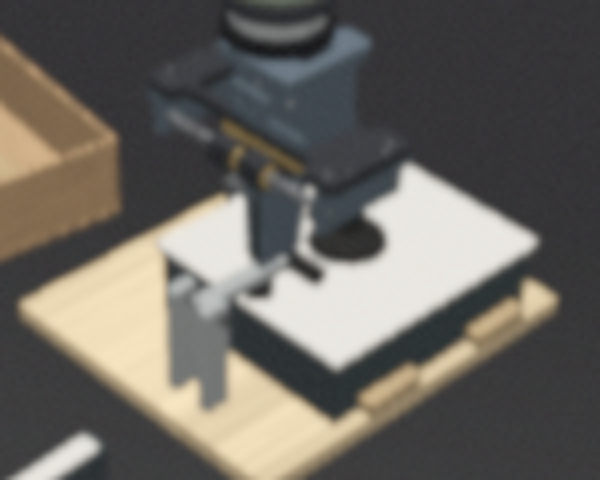

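The clamp arm is level and the reading is 10 N at z≈99, so the foot is fully down. Next I'll back off and go to the plunger.

move_arm --plan '[{"tx": 0,"ty": 0,"tz": -1,"wx": 0,"wy": 0,"wz": 0},{"tx": 0,"ty": 0,"tz": -2.5,"wx": 0,"wy": 0,"wz": 0},{"tx": 0,"ty": 0,"tz": -3,"wx": 0,"wy": 0,"wz": 0},{"tx": 0,"ty": 0,"tz": -3,"wx": 0,"wy": 0,"wz": 0},{"tx": 0,"ty": 0,"tz": 0,"wx": 0,"wy": 0,"wz": 0},{"tx": 0,"ty": 0,"tz": 0,"wx": 0,"wy": 0,"wz": 0}]'

```text
time_s: 38.73
ee_pos: [576.5, 21.8, 194.7]
ee_rot: [180.0, -0.3, 5.5]
force: [-0.0, 0.2, -0.6]
gripper_width: 0.6
gripper_force: 0.0
```

```bash
python3 - <<'E'
from h import *
q=rows(465.6,-124.5,190,5.5,8)
f=snap('wrist','w12'); t=snap('top','top12'); s=snap('scene','s12')
I=np.zeros((500,800,3),np.uint8)
I[:,:400]=cv2.resize(s['color'][130:255,265:365],(400,500),interpolation=cv2.INTER_CUBIC); I[:250,400:]=cv2.resize(f['color'][:,:],(400,250)); I[250:,400:]=cv2.resize(t['color'][190:290,290:450],(400,250),interpolation=cv2.INTER_CUBIC)
cv2.imwrite('pics/m12.png',I[:,:,::-1])
E
```

```text
-1.6 1.7 0.1 w -0.0
-1.5 1.7 0.1 w -0.0
-1.6 1.7 0.0 w -0.0
-1.5 1.7 0.1 w -0.0
-1.6 1.7 0.0 w -0.0
-1.5 1.7 0.1 w -0.0
-1.6 1.7 0.0 w -0.0
-1.54 1.6 0.07 w -0.0
end [ 465.6 -124.5  190. ] 5.5
```

View pics/m12.png

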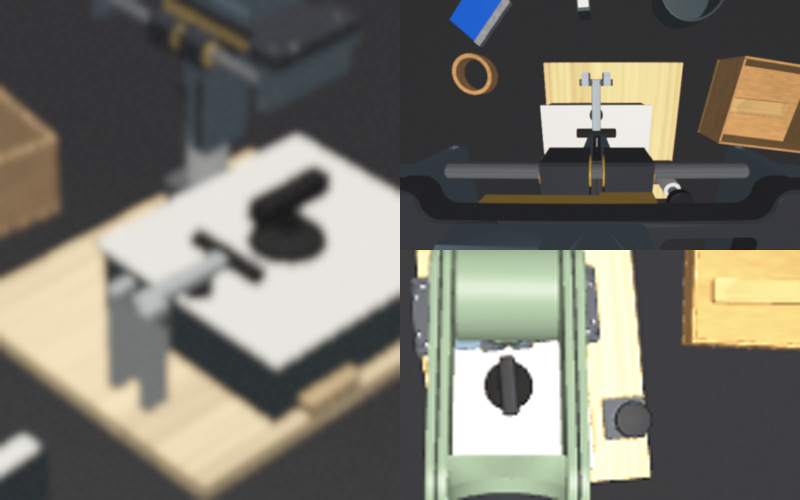

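The clamp is level with its foot on the face. The plunger head is at (632,419) in the top crop, which matches my earlier estimate.

move_arm --plan '[{"tx": -1.6,"ty": 1.7,"tz": 0,"wx": 0,"wy": 0,"wz": 0},{"tx": -1.5,"ty": 1.7,"tz": 0,"wx": 0,"wy": 0,"wz": 0},{"tx": -1.6,"ty": 1.7,"tz": 0,"wx": 0,"wy": 0,"wz": 0},{"tx": -1.5,"ty": 1.7,"tz": 0,"wx": 0,"wy": 0,"wz": 0},{"tx": -1.6,"ty": 1.7,"tz": 0,"wx": 0,"wy": 0,"wz": 0},{"tx": -1.5,"ty": 1.7,"tz": 0,"wx": 0,"wy": 0,"wz": 0},{"tx": -1.6,"ty": 1.7,"tz": 0,"wx": 0,"wy": 0,"wz": 0},{"tx": -1.5,"ty": 1.6,"tz": 0,"wx": 0,"wy": 0,"wz": 0},{"tx": 0,"ty": 0,"tz": 0,"wx": 0,"wy": 0,"wz": 0},{"tx": 0,"ty": 0,"tz": 0,"wx": 0,"wy": 0,"wz": 0}]'

```text
time_s: 39.72
ee_pos: [463.7, -124.8, 191.4]
ee_rot: [-179.9, 0.1, 5.4]
force: [0.4, 0.4, -0.3]
gripper_width: 0.8
gripper_force: 0.0
```

```bash
python3 - <<'E'
from h import *
go(465.6,-124.5,107,5.5)
f=snap('wrist','w13'); print(proj(f,(465.6,-124.5,125)))
E
```

```text
from [ 463.7 -124.8  191.4] [-1.799e+02  1.000e-01  5.400e+00] wz -0.002 tx ty tz 0.19 -0.01 8.44
[312.86548953 206.66032329]
```

move_arm --plan '[{"tx": 0.2,"ty": 0,"tz": 2.5,"wx": 0,"wy": 0,"wz": 0},{"tx": 0,"ty": 0,"tz": 2.5,"wx": 0,"wy": 0,"wz": 0},{"tx": 0,"ty": 0,"tz": 1.0,"wx": 0,"wy": 0,"wz": 0},{"tx": 0,"ty": 0,"tz": 0.6,"wx": 0,"wy": 0,"wz": 0},{"tx": 0,"ty": 0,"tz": 0.5,"wx": 0,"wy": 0,"wz": 0},{"tx": 0,"ty": 0,"tz": 0.5,"wx": 0,"wy": 0,"wz": 0},{"tx": 0,"ty": 0,"tz": 0.4,"wx": 0,"wy": 0,"wz": 0},{"tx": 0,"ty": 0,"tz": 0.3,"wx": 0,"wy": 0,"wz": 0},{"tx": 0,"ty": 0,"tz": 0.1,"wx": 0,"wy": 0,"wz": 0},{"tx": 0,"ty": 0,"tz": 0,"wx": 0,"wy": 0,"wz": 0}]'

```text
time_s: 40.6
ee_pos: [466.6, -123.6, 109.7]
ee_rot: [-179.9, -0.0, 5.5]
force: [-5.1, 2.4, 8.8]
gripper_width: 0.2
gripper_force: 4.4
```

move_arm --plan '[{"tx": 0,"ty": 0,"tz": 0.2,"wx": 0,"wy": 0,"wz": 0},{"tx": 0,"ty": 0,"tz": 0.2,"wx": 0,"wy": 0,"wz": 0},{"tx": 0,"ty": 0,"tz": 0.15,"wx": 0,"wy": 0,"wz": 0},{"tx": 0,"ty": 0,"tz": 0,"wx": 0,"wy": 0,"wz": 0},{"tx": 0,"ty": 0,"tz": 0,"wx": 0,"wy": 0,"wz": 0}]'

```text
time_s: 41.02
ee_pos: [466.7, -123.6, 107.1]
ee_rot: [-180.0, -0.1, 5.5]
force: [-10.3, 4.2, 27.9]
gripper_width: 0.2
gripper_force: 13.7
```

move_arm --plan '[{"tx": 0,"ty": 0,"tz": 0,"wx": 0,"wy": 0,"wz": 0},{"tx": 0,"ty": 0,"tz": 0,"wx": 0,"wy": 0,"wz": 0},{"tx": 0,"ty": 0,"tz": -0.6,"wx": 0,"wy": 0,"wz": 0},{"tx": 0,"ty": 0,"tz": -1,"wx": 0,"wy": 0,"wz": 0},{"tx": 0,"ty": 0,"tz": -2,"wx": 0,"wy": 0,"wz": 0},{"tx": 0,"ty": 0,"tz": -3,"wx": 0,"wy": 0,"wz": 0},{"tx": 0,"ty": 0,"tz": -3,"wx": 0,"wy": 0,"wz": 0},{"tx": 0,"ty": 2.5,"tz": -2,"wx": 0,"wy": 0,"wz": 0},{"tx": 0,"ty": 3,"tz": 0,"wx": 0,"wy": 0,"wz": 0},{"tx": 0,"ty": 3,"tz": 0,"wx": 0,"wy": 0,"wz": 0},{"tx": 0,"ty": 3,"tz": 0,"wx": 0,"wy": 0,"wz": 0},{"tx": 0,"ty": 0,"tz": 0,"wx": 0,"wy": 0,"wz": 0}]'

```text
time_s: 42.02
ee_pos: [479.2, -243.7, 219.8]
ee_rot: [179.7, -0.2, 5.3]
force: [-0.3, -0.5, -0.1]
gripper_width: 0.5
gripper_force: 0.0
```

move_arm --plan '[{"tx": 0,"ty": 0,"tz": 0,"wx": 0,"wy": 0,"wz": 0},{"tx": 0,"ty": 0,"tz": 0,"wx": 0,"wy": 0,"wz": 0},{"tx": 0,"ty": 0,"tz": 0,"wx": 0,"wy": 0,"wz": 0},{"tx": 0,"ty": 0,"tz": 0,"wx": 0,"wy": 0,"wz": 0}]'

```text
time_s: 42.35
ee_pos: [477.7, -237.8, 219.2]
ee_rot: [-180.0, -0.0, 5.6]
force: [-0.3, -0.0, -0.9]
gripper_width: 0.8
gripper_force: 0.0
```

```bash
python3 - <<'E'
from h import *
t=snap('top','top14'); s=snap('scene','s14')
I=np.zeros((500,800,3),np.uint8)
I[:,:400]=cv2.resize(s['color'][130:255,265:365],(400,500),interpolation=cv2.INTER_CUBIC); I[:400,400:]=cv2.resize(t['color'][180:300,290:410],(400,400),interpolation=cv2.INTER_CUBIC)
cv2.imwrite('pics/m14.png',I[:,:,::-1]); print(env.state()['force'])
E
```

```text
[ 0.48741255  0.01734167 -0.34454174]
```

View pics/m14.png

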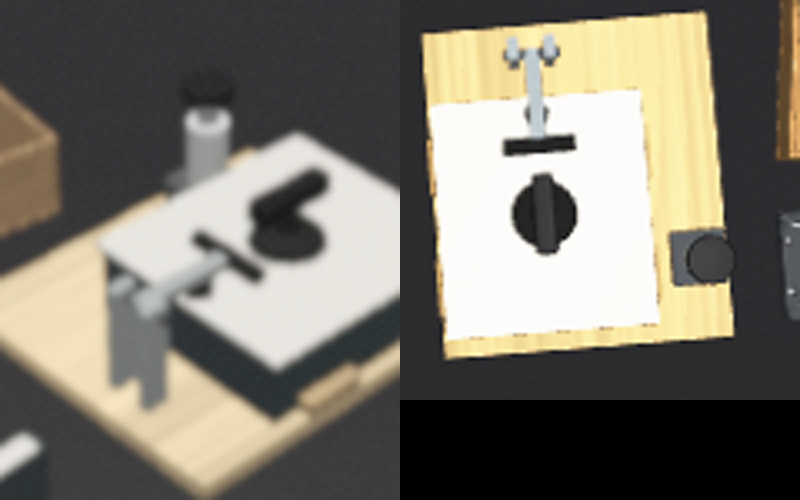

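The face is flush and parallel, the clamp is down with its bar at (540,145) in the top crop, and the plunger has sprung back up. I'm handing the job in.

```bash
python3 -c "
from workcell import env
print(env.job_done())"
```

```text
the job is handed in; nothing more can be done
None
```

I handed the job in at about 42 s of robot time: offcut in the bin, all four drivers flat in the shell, face seated and clamped, then the plunger pressed to its stop and sprung back; the judge's result was not shown.

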